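Complete, close and log a sample kit

TASK

Complete the sample kit: the tray must hold exactly one of each type (amber jar, red-capped white jar, blue-capped vial, brass weight, green canister, yellow-lidded tin), each standing upright in its own compartment, so load only the types that are missing, keep what is already in the tray, and leave every spare standing on the bench. Only when the kit is complete, lay the lid squarely and flat on the tray so that its edge holds down the switch lever, then press the recessed red log button fully down with the stylus and stand the stylus back in its well. Do not disturb the beaker and the two large bottles.

Things in the scene. Friction and masses are not known exactly. Their poses are not given: they have to be found in the camera images.
- tray: White kit tray, fixed, 156 (x) by 140 mm (y). Origin under its centre on the bench, z up. Floor 5 mm thick. 3 x 2 compartments, centres x = -48, 0, 48, y = +-34 mm, each 44 (x) by 64 mm (y) inside (more finger room along y), one item each. Dividers and side walls are 4 mm thick, 18 mm high; the end walls, x = +-70 to +-78 mm, are 56 mm high and carry the lid, clear of the items.
- lid_switch (a joint): Hinged limit-switch lever outside the tray's +x end wall; its red roller (8 mm, at x = 87, y = 2 mm in the tray frame) stands 10 mm above the end walls when free. About 0 = free (up), grows as it is pushed down, stop at 0.5 rad. With the lid flat on both end walls it reads 0.25 to 0.3; the switch has made above 0.2. Light spring, under 1 N at the roller.
- lid: Loose clear lid of the tray, 240 g: plate 196 (x) by 112 (y) by 6 mm with blue edges; blue grip bar on its middle, 70 mm along x, 14 mm wide, 6 to 42 mm above the underside. Origin: centre of underside, z up. Starts on the bench. In place it lies on the tray's end walls (underside 56 mm up), centred, its x along the tray's x (either way round), its ends 20 mm past each wall, on the lever.
- logger: White kit logger, fixed, 84 (x) by 170 (y) by 45 mm high, green display on top. Origin under its centre, z up. Its top has two square wells 14 mm wide: at y = -48 mm (green frame) the recessed log button, at y = +48 mm (grey frame) the well in which the stylus stands.
- log_button (a joint): Travel of the red log button, m: 0 = up, 0.004 = fully down, springs back; takes about 1 N to start and 4.5 N fully down. It counts as pressed beyond 0.0025.
- log_button_top (a point): Centre of the red button's top face (11 mm across), 5 mm below the logger's top when up. Too deep and narrow for a finger.
- stylus_hole (a point): Centre of the mouth of the stylus well, level with the logger's top, 45 mm above the bench; axes as the logger's.
- stylus: Stylus, 45 g, 89 mm tall, standing tip down in its well. Origin at the tip, z up along it: steel pin 7 mm across, 33 mm long; then a flange 28 mm across, 4 mm thick, that rests on the logger's top; then an orange square grip 16 by 16 mm, from 37 to 89 mm above the tip, its sides along the stylus' x and y.
- beaker: Bystander: glass beaker, 74 mm across, 95 mm tall; origin under its centre.
- reagent: Bystander: white reagent bottle, 64 mm across, 130 mm tall; origin under its centre.
- solvent: Bystander: amber bottle with a blue cap, 68 mm across, 150 mm tall; origin under its centre.
- amber_a: Amber glass jar with a black screw cap, 36 mm across, 44 mm tall (cap 33 mm across above 32 mm), about 70 g. Heavy low down, so hard to tip. Origin under its centre, z up. Stands in a compartment of the tray at the start, if present; absent in many runs.
- white_a: White plastic jar with a red screw cap, 35 mm across all the way up, 42 mm tall, about 50 g. Heavy low down, so hard to tip. Origin under its centre, z up. Stands in a compartment of the tray at the start, if present; absent in many runs.
- vial_a: Clear glass vial with a white label and a blue cap, 30 mm across all the way up, 46 mm tall, about 50 g. Heavy low down, so hard to tip. Origin under its centre, z up. Stands in a compartment of the tray at the start, if present; absent in many runs.
- weight_a: Brass calibration weight, plain cylinder 32 mm across and 40 mm tall with an 18 mm wide knob on top (47 mm in all), about 200 g. Heavy low down, so hard to tip. Origin under its centre, z up. Stands in a compartment of the tray at the start, if present; absent in many runs.
- amber_b: Amber glass jar with a black screw cap, 36 mm across, 44 mm tall (cap 33 mm across above 32 mm), about 70 g. Heavy low down, so hard to tip. Origin under its centre, z up. Stands on the bench at the start, always present.
- white_b: White plastic jar with a red screw cap, 35 mm across all the way up, 42 mm tall, about 50 g. Heavy low down, so hard to tip. Origin under its centre, z up. Stands on the bench at the start, always present.
- vial_b: Clear glass vial with a white label and a blue cap, 30 mm across all the way up, 46 mm tall, about 50 g. Heavy low down, so hard to tip. Origin under its centre, z up. Stands on the bench at the start, always present.
- weight_b: Brass calibration weight, plain cylinder 32 mm across and 40 mm tall with an 18 mm wide knob on top (47 mm in all), about 200 g. Heavy low down, so hard to tip. Origin under its centre, z up. Stands on the bench at the start, always present.
- green_b: Green plastic desiccant canister with a thin black band, 32 mm across all the way up, 44 mm tall, about 40 g. Heavy low down, so hard to tip. Origin under its centre, z up. Stands on the bench at the start, always present.
- tin_b: Aluminium sample tin with a yellow lid band, 36 mm across all the way up, 42 mm tall, about 60 g. Heavy low down, so hard to tip. Origin under its centre, z up. Stands on the bench at the start, always present.
- white_c: White plastic jar with a red screw cap, 35 mm across all the way up, 42 mm tall, about 50 g. Heavy low down, so hard to tip. Origin under its centre, z up. Second one on the bench at the start; absent in many runs.
- green_c: Green plastic desiccant canister with a thin black band, 32 mm across all the way up, 44 mm tall, about 40 g. Heavy low down, so hard to tip. Origin under its centre, z up. Second one on the bench at the start; absent in many runs.
- tin_c: Aluminium sample tin with a yellow lid band, 36 mm across all the way up, 42 mm tall, about 60 g. Heavy low down, so hard to tip. Origin under its centre, z up. Second one on the bench at the start; absent in many runs.

How it is judged:
By the outcome, as a careful person would: the job done as asked, in the order asked, and still so for the second after the job is handed in, with the robot touching nothing.
Of amber_a, white_a, vial_a, weight_a only 1 to 2 are there at a start; the rules pass over those that are not, and their reading is None.
Of white_c, green_c, tin_c only 1 to 2 are there at a start; the rules pass over those that are not, and their reading is None.
At some moment in a run one of amber_b, white_b, vial_b, weight_b, green_b, tin_b may be knocked a few centimetres aside while the robot is not near it.
It also fails if it takes over 200 s, if anything falls off the work surface, if the arm or the gripper's body presses on something with over 40 N, if the wrist force passes 120 N, or if a joint passes its speed limit or range.

ROBOT

A 7-joint arm with a two-finger parallel gripper is mounted at the origin on the work surface. World frame = base frame: x ahead of the robot, y to its left, z up, the work surface at z = 0. Lengths are in m, angles in rad, forces in N, time in s.
With the tool pointing down it reaches from about 0.4 to 0.85 m from the base axis. Payload 10.4 kg.
Tool frame: the origin (TCP) lies midway between the tips of the shut fingers; the grasp point (between the pads) lies 19 mm behind it; z points along the fingers, x is the direction in which the jaws open and shut, and the axes are right-handed (so a half turn about z gives the same grasp; the last joint's range is limited). The gripper opens to 85 mm and grips with 20 to 120 N. Pads are 22 mm wide; open, the fingers measure 114 mm over their backs; the gripper's body (76 mm by 85 mm) begins 54 mm behind the grasp point. The pads swing forward as they close: fully open they stand 13 mm farther back than shut.
Start: joints at [-0.023, 0.332, -0.065, 1.46, 0.022, 1.35, -0.088], TCP at [0.625, 0, 0.231] pointing down, gripper open.
Joint ranges: [-2.6, 2.6], [-0.5, 2.12], [-1.47, 1.34], [0.16, 2.42], [-1.27, 4.41], [0.06, 2.06], [-2.6, 2.6]. Speed limits (rad/s): [2.22, 2.22, 2.79, 2.79, 3.14, 3.14, 3.14].

INTERFACE

Orientations are given as a unit quaternion [x, y, z, w].
In Python, from workcell import manip, cams gives the robot as it stands.
- The arm moves only by the tool move_arm, never from a script. Its argument "moves" is a list of rows, each a list of 7 numbers: the turn, a rotation vector about the tool's x, y, z in degrees, then the shift along the tool's x, y, z in m, then the finger opening in m, from 0 to 0.0854. A call has 1 to 10 rows; each row is the pose to reach, as a shift and turn from the pose commanded when the call began, along the tool's axes at that moment; what a row does not reach only later rows make up. A row lasts 1/10 s, in which the tool goes at most 50 mm and 8.59 degrees, less where a joint would pass 70% of its speed; a pose out of reach is approached as far as the arm can. A call with a gripper value outside its range is refused whole. The fingers move at their own pace and stop on an object; "grip_force" is the grip in N (left out, the last holds). Time passes only in rows, so rows that repeat a pose let the fingers close. It gives the time, the measured TCP pose, the force and the opening at its end, in the units of the state.
- manip.get_obs(): the state, without advancing time (a new reading comes with each control period).
- cams.camera(name): name is "scene" or "side" or "wrist"; returns the picture (400x640x3 uint8, red, green, blue); there is no depth.
- cams.camera_params(name): a dict with "fx", "fy", "cx", "cy" (pixels), "xyz" and "rotation" of the camera in the world. Camera axes: x right, y up, looking along -z (the intrinsics and any distortion apply to the point x, -y, -z); pixel columns grow to the right and rows downward; lengths in m; the calibration is good to about 2 mm. A picture is of the moment at which its call begins: read the wrist's pose just before it. camera_params takes no time and is no camera call; for the wrist camera it gives the pose at the moment of the call.
- manip.hand_in(): hands the job in, once; it reports no verdict.
The state is a dict: "clock": time; "joint_pos": joint angles; "joint_velocities": joint speeds; "tau": joint torques, N m; "position": TCP position; "ee_rot": TCP orientation; "ft_force": force on the tool from outside, world axes, zero at the start; "torque": the same for the moment, N m; "grip_width": opening from 0.0 (shut) to 1.0 (fully open).
Only numpy, scipy, OpenCV 4.12 (cv2) and the standard library are available. Lean on these libraries where they do the work, as an engineer would, in place of code of your own. Each camera call takes 0.05 s, during which the arm holds its last target. There are 200 camera calls.

## Working session

There is one attempt and no reset: what is moved stays moved. The work goes in short steps, Python scripts to look and compute and a tool call to move; the robot and the scene stay as the last step left them, time stands still between calls to the robot, and variables do not carry over. Pictures are saved under pics/ and viewed, about 12 in all and at most 16, crops included, and the job is handed in when it is done.

Besides the shell and the picture viewer there is one more tool, called after ">>>" as name([rows], argument=value, ...), one row to a line, values as JSON. move_arm: Moves the arm, as the interface text tells. Its arguments: {"type":"object","properties":{"moves":{"type":"array","items":{"type":"array","items":{"type":"number"}}},"grip_force":{"type":"number"}},"required":["moves"]}

```bash
ls; mkdir -p pics
python3 - <<'E'
from workcell import manip, cams
import cv2, numpy as np
print(manip.get_obs())
for n in ("scene","side","wrist"):
    p=cams.camera_params(n); print(n,p)
    cv2.imwrite(f"pics/{n}0.png",cams.camera(n)[:,:,::-1])
a=[cv2.imread(f"pics/{n}0.png") for n in("scene","side")]
cv2.imwrite("pics/both0.png",cv2.resize(np.vstack(a),None,fx=.75,fy=.75))
E
```

```text
pics
{'clock': 0.0, 'joint_pos': array([-0.02260919,  0.33285553, -0.06471454,  1.46095346,  0.0216284 ,
        1.34991383, -0.08849644]), 'joint_velocities': array([-0.00042959, -0.00092376,  0.00084582, -0.00117578, -0.00022423,
       -0.00024419, -0.00022149]), 'tau': array([ 4.98105128e-04, -6.25449800e+01,  4.97091911e-02, -3.91610491e+01,
        1.63588714e-02,  9.83294769e-03, -6.01235030e-06]), 'position': array([ 6.24614812e-01, -1.25722425e-06,  2.30520392e-01]), 'ee_rot': array([ 9.99999743e-01,  2.69941445e-05, -7.15340463e-04,  4.55113140e-05]), 'ft_force': array([0.54377058, 0.72877805, 0.32242466]), 'torque': array([-0.01449509, -0.00505474, -0.07971124]), 'grip_width': 0.9984107670575151}
scene {'fx': 384.89679301004145, 'fy': 384.89679301004145, 'cx': 324.059739673128, 'cy': 197.8385152689952, 'xyz': array([ 1.17017016, -0.43826715,  0.64617446]), 'rotation': array([0.39160336, 0.20033451, 0.39598325, 0.806046  ])}
side {'fx': 396.5036886088892, 'fy': 396.5036886088892, 'cx': 317.02792739445033, 'cy': 200.71110765922774, 'xyz': array([0.29997416, 0.85016857, 0.62806584]), 'rotation': array([-0.07558001,  0.47016655,  0.8702833 , -0.12584931])}
wrist {'fx': 300.5465993821438, 'fy': 300.5465993821438, 'cx': 322.72728021289686, 'cy': 195.48810461201583, 'xyz': array([0.6249262 , 0.06806563, 0.37320157]), 'rotation': array([-1.33475594e-01,  1.32339316e-03,  4.85871177e-04,  9.91051098e-01])}
```

View pics/scene0.png

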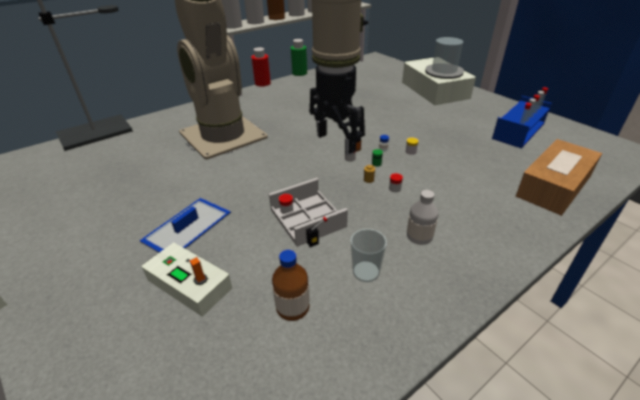

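View pics/side0.png

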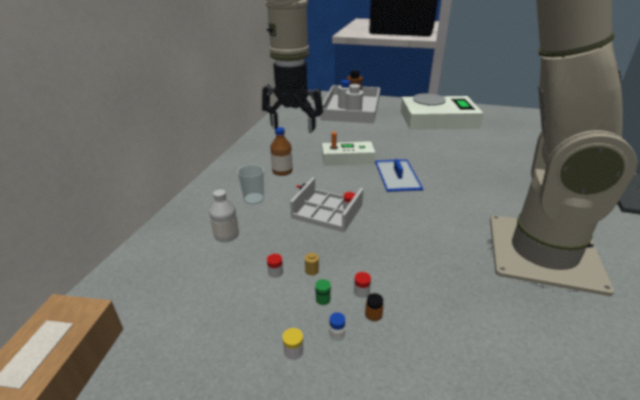

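View pics/wrist0.png

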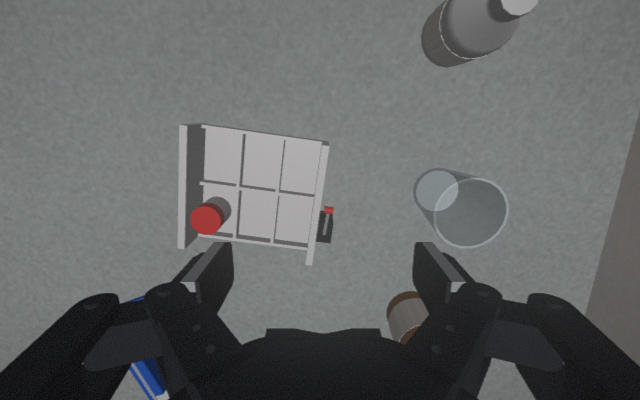

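The tray holds only a red-capped white jar at wrist (207,219), and its other five compartments are empty. On the bench there are amber, two white, vial, weight, green and tin, seen at side (374,307), (362,284)+(274,265), (337,325), (312,264), (322,292) and (293,343). So I need to load amber, vial, weight, green and tin, and leave both bench whites as spares.

```bash
cat > h.py <<'E'
from workcell import manip, cams
import cv2, numpy as np
from scipy.spatial.transform import Rotation as R
def ray(p,u,v):
    d=np.array([(u-p['cx'])/p['fx'],-(v-p['cy'])/p['fy'],-1.])
    return np.array(p['xyz']),R.from_quat(p['rotation']).apply(d)
def onz(p,u,v,z):
    o,d=ray(p,u,v); return o+d*(z-o[2])/d[2]
def proj(p,X):
    c=R.from_quat(p['rotation']).inv().apply(np.atleast_2d(X)-p['xyz'])
    return np.c_[p['cx']+p['fx']*c[:,0]/-c[:,2],p['cy']-p['fy']*c[:,1]/-c[:,2]]
def shot(n,f):
    p=cams.camera_params(n); im=cams.camera(n)[:,:,::-1].copy(); cv2.imwrite('pics/'+f,im); return p,im
def tool(X,yaw=None):
    """shift in tool axes from the current pose to TCP X; yaw = wanted world heading of tool x (deg)"""
    o=manip.get_obs(); r=R.from_quat(o['ee_rot']); s=r.inv().apply(np.array(X)-o['position'])
    t=''
    if yaw is not None:
        x=r.apply([1,0,0]); cur=np.degrees(np.arctan2(x[1],x[0])); t=-((yaw-cur+90)%180-90)
    return np.round(s,4),t
def blobs(im,lo,hi,amin=30):
    m=cv2.inRange(cv2.cvtColor(im,cv2.COLOR_BGR2HSV),np.array(lo),np.array(hi))
    n,_,s,c=cv2.connectedComponentsWithStats(m)
    return [(tuple(np.round(c[i],1)),s[i]) for i in range(1,n) if s[i][4]>=amin]
E
python3 - <<'E'
from h import *
p=cams.camera_params('side')
for k,u,v,h in [('amber',375,298,.044),('white1',362,277,.042),('white2',274,259,.042),('vial',337,318,.046),('weight',312,256,.047),('green',322,285,.044),('tin',292,335,.042),('lid',398,174,0),('stylus',334,135,.089)]:
    print(k,onz(p,u,v,h).round(3))
w=cams.camera_params('wrist')
for k,u,v,z in [('trayTL',181,125,.056),('trayBL',180,248,.056),('trayTR',327,142,.056),('trayBR',311,264,.056)]:
    print(k,onz(w,u,v,z).round(3))
print(R.from_quat(w['rotation']).as_matrix().round(3))
E
```

```text
amber [0.357 0.298 0.044]
white1 [0.393 0.246 0.042]
white2 [0.591 0.244 0.042]
vial [0.416 0.368 0.046]
weight [0.512 0.217 0.047]
green [0.466 0.293 0.044]
tin [0.484 0.424 0.042]
lid [ 0.382 -0.289  0.   ]
stylus [ 0.608 -0.337  0.089]
trayTL [0.478 0.056 0.056]
trayBL [ 0.46  -0.082  0.056]
trayTR [0.629 0.039 0.056]
trayBR [ 0.611 -0.102  0.056]
[[ 1.    -0.001  0.002]
 [ 0.001  0.964  0.265]
 [-0.003 -0.265  0.964]]
```

>>> move_arm([
  [0,0,0,-0.12,-0.2,-0.05,0.085],
  [0,0,0,-0.12,-0.2,-0.05,0.085],
  [0,0,0,-0.12,-0.2,-0.05,0.085],
  [0,0,0,-0.12,-0.2,-0.05,0.085],
  [0,0,0,-0.12,-0.2,-0.05,0.085],
  [0,0,0,-0.12,-0.2,-0.05,0.085],
  [0,0,0,-0.12,-0.2,-0.05,0.085],
  [0,0,0,-0.12,-0.2,-0.05,0.085],
])

```text
clock: 0.95
position: [0.5055, 0.1987, 0.2809]
ee_rot: [1.0, -0.001, -0.0, 0.0]
ft_force: [0.0, -0.2, 0.1]
grip_width: 0.996
```

Run:
```python
from h import *
print(manip.get_obs()['position'])
p,im=shot('wrist','w1.png'); print(p['xyz'])
```

```text
[0.50547002 0.19874071 0.28085068]
[0.50572626 0.2668993  0.42342318]
```

View pics/w1.png

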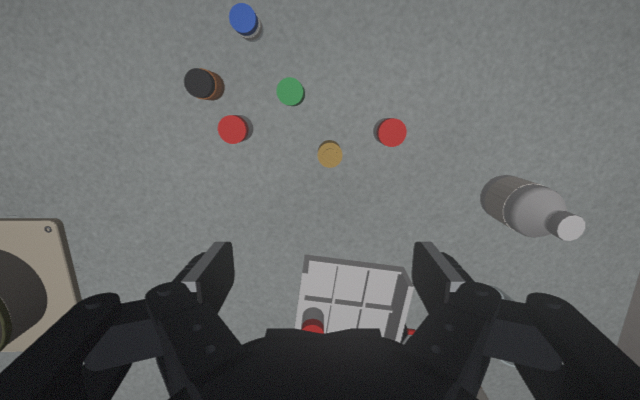

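Cap tops in the wrist view: vial (243,18), amber (201,83), green (290,91), whites (233,129) and (392,132), and weight (330,155). The tin is off the top edge.

Run:
```python
from h import *
p=cams.camera_params('wrist'); im=cv2.imread('pics/w1.png')
for k,u,v,h in [('vial',243,18,.046),('amber',200,83,.044),('green',290,91,.044),('white1',233,129,.042),('white2',392,132,.042),('weight',330,154,.047),('trayTL',306,255,.056),('trayTR',411,270,.056)]:
    print(k,onz(p,u,v,h).round(4))
for n,lo,hi,z in [('blue',(105,120,60),(125,255,255),.046),('green',(55,80,50),(85,255,255),.044),('red',(0,170,90),(6,255,255),.042),('brass',(10,90,90),(25,255,255),.047),('black',(0,0,0),(180,255,45),.044)]:
    for c,s in blobs(im,lo,hi,150):
        if s[4]<1500: print(n,c,s,onz(p,*c,z).round(4))
```

```text
vial [0.4159 0.3694 0.046 ]
amber [0.3594 0.3011 0.044 ]
green [0.466  0.2919 0.044 ]
white1 [0.3937 0.2476 0.042 ]
white2 [0.5912 0.2436 0.042 ]
weight [0.5141 0.217  0.047 ]
trayTL [0.4824 0.083  0.056 ]
trayTR [0.6248 0.0605 0.056 ]
blue (np.float64(242.2), np.float64(17.7)) [229   3  27  30 624] [0.415  0.3697 0.046 ]
green (np.float64(289.7), np.float64(91.0)) [277  77  27  29 592] [0.4657 0.2919 0.044 ]
brass (np.float64(329.5), np.float64(154.2)) [318 142  24  26 493] [0.5135 0.2168 0.047 ]
black (np.float64(6.1), np.float64(323.4)) [  0 299  14  51 293] [ 0.034  -0.0343  0.044 ]
```

>>> move_arm([
  [0,0,-84,0.0085,-0.018,0.13,0.06],
  [0,0,-84,0.0085,-0.018,0.13,0.06],
  [0,0,-84,0.0085,-0.018,0.13,0.06],
  [0,0,-84,0.0085,-0.018,0.13,0.06],
  [0,0,-84,0.0085,-0.018,0.13,0.06],
  [0,0,-84,0.0085,-0.018,0.13,0.06],
  [0,0,-84,0.0085,-0.018,0.13,0.06],
  [0,0,-84,0.0085,-0.018,0.13,0.06],
  [0,0,-84,0.0085,-0.018,0.13,0.06],
  [0,0,-84,0.0085,-0.018,0.13,0.06],
])

```text
clock: 2.0
position: [0.5141, 0.2166, 0.1508]
ee_rot: [0.742, 0.671, -0.0, -0.0]
ft_force: [-0.9, -0.1, 0.2]
grip_width: 0.703
```

```bash
cat > meas.py <<'E'
import sys
from h import *
SPEC={'vial':((105,120,60),(125,255,255),.046),'green':((55,80,50),(85,255,255),.044),'weight':((10,90,90),(24,255,255),.047),'amber':((0,0,0),(180,255,60),.044),'tin':((22,120,90),(35,255,255),.042)}
k,x,y=sys.argv[1],float(sys.argv[2]),float(sys.argv[3])
o=manip.get_obs(); p,im=shot('wrist','m_%s_%.0f.png'%(k,o['clock']*10)); lo,hi,z=SPEC[k]
best=None
for c,s in blobs(im,lo,hi,100):
    q=onz(p,s[0]+s[2]/2-.5,s[1]+s[3]/2-.5,z); q2=onz(p,*c,z)
    if np.hypot(q2[0]-x,q2[1]-y)<.06: print('bbox',q.round(4),'cen',q2.round(4),s, 'mm size',(s[2]*(p['xyz'][2]-z)/p['fx']).round(4))
print('pos',o['position'].round(4),'head',tool(o['position'],0)[1],'j',o['joint_pos'].round(2), 'clock',o['clock'])
if len(sys.argv)>4: print(tool([x,y,float(sys.argv[4])]))
E
python3 meas.py weight .514 .217
```

```text
bbox [0.5115 0.2152 0.047 ] cen [0.5113 0.2156 0.047 ] [ 302  175   36   36 1020] mm size 0.0295
pos [0.5141 0.2166 0.1508] head 84.55801152614883 j [-0.15  0.27 -0.38  1.73  0.11  1.16  0.91] clock 2.0
```

>>> move_arm([
  [0,0,0,-0.001,-0.002,0.05,0.058],
  [0,0,0,-0.001,-0.002,0.1,0.058],
  [0,0,0,-0.001,-0.002,0.125,0.058],
  [0,0,0,-0.001,-0.002,0.1375,0.058],
  [0,0,0,-0.001,-0.002,0.1375,0.058],
  [0,0,0,-0.001,-0.002,0.1375,0.02],
  [0,0,0,-0.001,-0.002,0.1375,0.02],
  [0,0,0,-0.001,-0.002,0.1375,0.02],
  [0,0,0,-0.001,-0.002,0.1375,0.02],
  [0,0,0,-0.001,-0.002,0.1375,0.02],
], grip_force=40)

```text
clock: 3.05
position: [0.5129, 0.2175, 0.0158]
ee_rot: [0.743, 0.669, 0.001, 0.001]
ft_force: [-1.1, -1.7, 6.4]
grip_width: 0.363
```

Run:
```python
from h import *
o=manip.get_obs();print(o['position'],o['grip_width']*85.4,o['ft_force'])
print(tool([.5,.06,.16]))
```

```text
[0.51285527 0.21748766 0.01580169] 31.019641813054523 [-1.07539162 -1.65349546  6.36755463]
(array([-0.1578,  0.0042, -0.1444]), '')
```

>>> move_arm([
  [0,0,0,0,0,-0.03,0.02],
  [0,0,0,0,0,-0.08,0.02],
  [0,0,0,-0.02,0.0,-0.12,0.02],
  [0,0,0,-0.06,0.0,-0.12,0.02],
  [0,0,0,-0.1,0.0,-0.12,0.02],
  [0,0,0,-0.1,0.0,-0.12,0.02],
])

```text
clock: 3.65
position: [0.5012, 0.1117, 0.1347]
ee_rot: [0.746, 0.666, -0.0, 0.001]
ft_force: [-0.4, -0.6, -1.9]
grip_width: 0.36
```

Run:
```python
import cv2
im=cv2.imread('pics/wrist0.png')[110:280,165:350]
cv2.imwrite('pics/tray0.png',cv2.resize(im,None,fx=4,fy=3.5294,interpolation=cv2.INTER_CUBIC))
```

```text
(no output)
```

View pics/tray0.png

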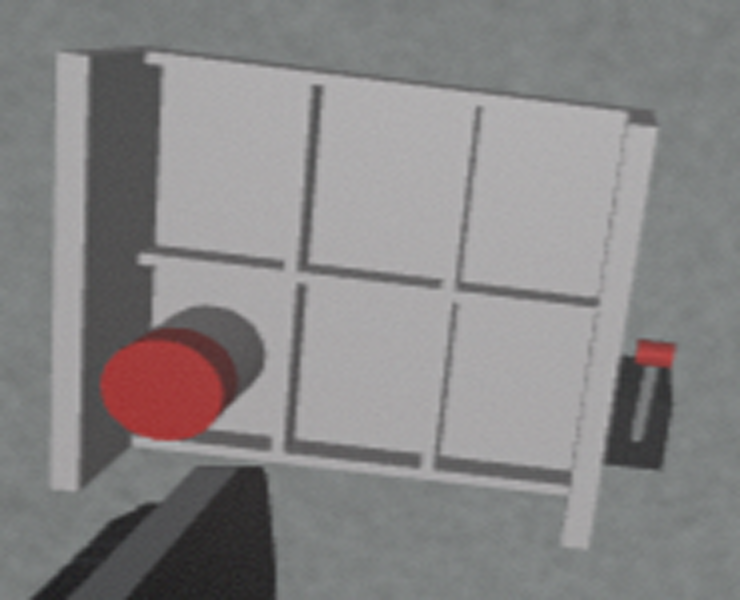

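Crop: the end-wall tops have corners (58,52),(90,55),(52,488),(78,490) on the left and (657,125),(628,120),(563,547),(590,548) on the right. Divider crossings are at (293,266) and (450,288), and the white jar is in the -x/-y compartment.

Run:
```python
from h import *
p={'fx':300.5465993821438,'fy':300.5465993821438,'cx':322.72728021289686,'cy':195.48810461201583,'xyz':np.array([0.6249262,0.06806563,0.37320157]),'rotation':[-1.33475594e-01,1.32339316e-03,4.85871177e-04,9.91051098e-01]}
P=[(58,52,-78,70,56),(90,55,-70,70,56),(52,488,-78,-70,56),(78,490,-70,-70,56),(657,125,78,70,56),(628,120,70,70,56),(563,547,70,-70,56),(590,548,78,-70,56),(293,266,-24,0,18),(450,288,24,0,18)]
A=[];B=[]
for u,v,x,y,z in P:
    q=onz(p,164.5+u/4,109.5+v/3.5294,z/1000); A.append(q[:2]);B.append((x/1000,y/1000)); print(q.round(4))
A=np.array(A);B=np.array(B);a=A.mean(0);b=B.mean(0)
M=(B-b).T@(A-a); th=np.arctan2(M[0,1]-M[1,0],M[0,0]+M[1,1])
Rm=np.array([[np.cos(th),-np.sin(th)],[np.sin(th),np.cos(th)]]); t=a-Rm@b
print(np.degrees(th),t,((B@Rm.T+t-A)*1000).round(1).tolist())
np.save('tray.npy',[t[0],t[1],th])
for y in(.034,-.034):
    for x in(-.048,0,.048): print(x,y,(Rm@[x,y]+t).round(4))
print(manip.get_obs()['position'],R.from_quat(manip.get_obs()['ee_rot']).as_matrix().round(3))
```

```text
[0.4762 0.0569 0.056 ]
[0.4843 0.056  0.056 ]
[ 0.457  -0.0816  0.056 ]
[ 0.4644 -0.0823  0.056 ]
[0.6304 0.0359 0.056 ]
[0.6228 0.0374 0.056 ]
[ 0.6037 -0.1026  0.056 ]
[ 0.6116 -0.1029  0.056 ]
[ 0.5208 -0.0161  0.018 ]
[ 0.5682 -0.0239  0.018 ]
-7.899254693772464 [ 0.54393621 -0.02231991] [[0.1, 0.9], [-0.1, 0.6], [0.1, 0.6], [0.6, 0.2], [0.4, 0.4], [0.1, 0.0], [-0.1, 1.3], [-0.0, 0.5], [-0.6, -2.9], [-0.5, -1.7]]
-0.048 0.034 [0.5011 0.018 ]
0 0.034 [0.5486 0.0114]
0.048 0.034 [0.5962 0.0048]
-0.048 -0.034 [ 0.4917 -0.0494]
0 -0.034 [ 0.5393 -0.056 ]
0.048 -0.034 [ 0.5868 -0.0626]
[0.50123615 0.1116601  0.13469479] [[ 0.112  0.994  0.001]
 [ 0.994 -0.112 -0.003]
 [-0.003  0.002 -1.   ]]
```

>>> move_arm([
  [0,0,1.5,-0.045,0.005,0,0.02],
  [0,0,1.5,-0.093,0.0105,0,0.02],
  [0,0,1.5,-0.093,0.0105,0.04,0.02],
  [0,0,1.5,-0.093,0.0105,0.08,0.02],
  [0,0,1.5,-0.093,0.0105,0.1,0.02],
  [0,0,1.5,-0.093,0.0105,0.112,0.02],
  [0,0,1.5,-0.093,0.0105,0.112,0.02],
  [0,0,1.5,-0.093,0.0105,0.112,0.045],
  [0,0,1.5,-0.093,0.0105,0.112,0.045],
  [0,0,1.5,-0.093,0.0105,0.112,0.045],
])

```text
clock: 4.65
position: [0.5024, 0.0243, 0.0227]
ee_rot: [0.752, 0.659, 0.001, 0.001]
ft_force: [0.3, 0.3, -0.0]
grip_width: 0.53
```

```bash
cat > go.py <<'E'
import sys
from h import *
for a in sys.argv[1:]:
    v=[float(x) for x in a.split(',')]; s,t=tool(v[:3],v[3]); print(a,'-> rotz',round(float(t),1),'shift',s)
o=manip.get_obs(); print(o['position'].round(4),o['grip_width']*85.4,o['joint_pos'].round(2),o['clock'])
E
python3 go.py .501,.018,.13,82.1 .466,.292,.15,82.1
```

```text
.501,.018,.13,82.1 -> rotz 0.4 shift [-0.0064 -0.0004 -0.1073]
.466,.292,.15,82.1 -> rotz 0.4 shift [ 0.2607 -0.0708 -0.1273]
[0.5024 0.0243 0.0227] 45.23686680436584 [ 0.09  0.31 -0.26  1.98  0.1   0.86  1.22] 4.65
```

>>> move_arm([
  [0,0,0,0,0,-0.05,0.045],
  [0,0,0,0,0,-0.1,0.045],
  [0,0,0.4,0.02,-0.006,-0.127,0.06],
  [0,0,0.4,0.26,-0.071,-0.127,0.06],
  [0,0,0.4,0.26,-0.071,-0.127,0.06],
  [0,0,0.4,0.26,-0.071,-0.127,0.06],
  [0,0,0.4,0.26,-0.071,-0.127,0.06],
  [0,0,0.4,0.26,-0.071,-0.127,0.06],
  [0,0,0.4,0.26,-0.071,-0.127,0.06],
  [0,0,0.4,0.26,-0.071,-0.127,0.06],
])

```text
clock: 5.65
position: [0.4647, 0.2926, 0.1491]
ee_rot: [0.753, 0.658, 0.0, -0.0]
ft_force: [-0.4, -0.2, -0.1]
grip_width: 0.706
```

```bash
sleep 0; python3 meas.py green .466 .292; python3 go.py .466,.292,.013,82.1
```

```text
bbox [0.4649 0.2923 0.044 ] cen [0.4646 0.2922 0.044 ] [ 303  177   37   37 1074] mm size 0.0305
pos [0.4647 0.2926 0.1491] head 82.11600756188582 j [-0.24  0.26 -0.46  1.75  0.13  1.16  0.69] clock 5.65
.466,.292,.013,82.1 -> rotz 0.0 shift [0.0011 0.0004 0.136 ]
[0.4654 0.291  0.149 ] 59.96236429726392 [-0.24  0.26 -0.46  1.75  0.13  1.16  0.69] 5.7
```

>>> move_arm([
  [0,0,0,0,0,0.05,0.058],
  [0,0,0,0,0,0.1,0.058],
  [0,0,0,0,0,0.125,0.055],
  [0,0,0,0,0,0.136,0.05],
  [0,0,0,0,0,0.136,0.04],
  [0,0,0,0,0,0.136,0.02],
  [0,0,0,0,0,0.136,0.02],
  [0,0,0,0,0,0.136,0.02],
  [0,0,0,0,0,0.136,0.02],
  [0,0,0,0,0,0.136,0.02],
], grip_force=35)

```text
clock: 6.7
position: [0.466, 0.2916, 0.014]
ee_rot: [0.754, 0.657, 0.001, 0.0]
ft_force: [-1.5, -0.7, 6.5]
grip_width: 0.365
```

```bash
python3 go.py .5486,.0114,.15,82.1 .5486,.0114,.022,82.1
```

```text
.5486,.0114,.15,82.1 -> rotz -0.0 shift [-0.266   0.1206 -0.136 ]
.5486,.0114,.022,82.1 -> rotz -0.0 shift [-0.2661  0.1203 -0.008 ]
[0.466  0.2916 0.014 ] 31.152411695254848 [-0.28  0.43 -0.43  1.86  0.22  0.9   0.62] 6.7
```

>>> move_arm([
  [0,0,0,0,0,-0.04,0.02],
  [0,0,0,0,0,-0.08,0.02],
  [0,0,0,-0.03,0.014,-0.1,0.02],
  [0,0,0,-0.07,0.032,-0.1,0.02],
  [0,0,0,-0.11,0.05,-0.1,0.02],
  [0,0,0,-0.15,0.068,-0.1,0.02],
  [0,0,0,-0.19,0.086,-0.1,0.02],
  [0,0,0,-0.23,0.104,-0.1,0.02],
  [0,0,0,-0.266,0.1205,-0.1,0.02],
  [0,0,0,-0.266,0.1205,-0.1,0.02],
])

```text
clock: 7.7
position: [0.5491, 0.0044, 0.113]
ee_rot: [0.757, 0.654, -0.001, 0.001]
ft_force: [-0.3, 0.1, -0.6]
grip_width: 0.359
```

>>> move_arm([
  [0,0,0,0,0,0.02,0.02],
  [0,0,0,0,0,0.05,0.02],
  [0,0,0,0,0,0.08,0.02],
  [0,0,0,0,0,0.092,0.02],
  [0,0,0,0,0,0.093,0.02],
  [0,0,0,0,0,0.093,0.045],
  [0,0,0,0,0,0.093,0.045],
  [0,0,0,0,0,0.093,0.045],
  [0,0,0,0,0,0.06,0.045],
  [0,0,0,0,0,0.02,0.045],
])

```text
clock: 8.7
position: [0.5469, 0.0112, 0.0928]
ee_rot: [0.754, 0.657, -0.001, -0.001]
ft_force: [0.9, -0.4, 0.7]
grip_width: 0.53
```

```bash
python3 go.py .416,.3695,.15,82.1;  python3 go.py .5486,.0114,.022,82.1
```

```text
.416,.3695,.15,82.1 -> rotz 0.0 shift [ 0.3369 -0.179  -0.0568]
[0.5469 0.0112 0.0928] 45.227408663800034 [ 0.15  0.3  -0.29  1.81  0.1   1.04  1.25] 8.7
.5486,.0114,.022,82.1 -> rotz 0.0 shift [0.0005 0.0019 0.0708]
[0.5469 0.0112 0.0928] 45.227408663800034 [ 0.15  0.3  -0.29  1.81  0.1   1.04  1.25] 8.7
```

>>> move_arm([
  [0,0,0,0,0,-0.05,0.06],
  [0,0,0,0.34,-0.18,-0.056,0.06],
  [0,0,0,0.337,-0.18,-0.056,0.06],
  [0,0,0,0.337,-0.18,-0.056,0.06],
  [0,0,0,0.337,-0.18,-0.056,0.06],
  [0,0,0,0.337,-0.18,-0.056,0.06],
  [0,0,0,0.337,-0.18,-0.056,0.06],
  [0,0,0,0.337,-0.18,-0.056,0.06],
  [0,0,0,0.337,-0.18,-0.056,0.06],
  [0,0,0,0.337,-0.18,-0.056,0.06],
])

```text
clock: 9.7
position: [0.4128, 0.3749, 0.1497]
ee_rot: [0.752, 0.66, 0.001, -0.001]
ft_force: [0.0, 0.1, -0.4]
grip_width: 0.702
```

```bash
python3 meas.py vial .416 .3695; python3 go.py .415,.3695,.013,82.1
```

```text
bbox [0.4141 0.37   0.046 ] cen [0.4142 0.37   0.046 ] [299 181  34  34 928] mm size 0.0279
pos [0.4128 0.3749 0.1497] head 82.35039379889086 j [-0.35  0.29 -0.55  1.72  0.16  1.17  0.5 ] clock 9.7
.415,.3695,.013,82.1 -> rotz 0.3 shift [-0.0026  0.0007  0.1363]
[0.4146 0.372  0.1493] 60.04466515991616 [-0.35  0.29 -0.54  1.73  0.16  1.17  0.5 ] 9.75
```

>>> move_arm([
  [0,0,0,0,0,0.05,0.058],
  [0,0,0,0,0,0.1,0.058],
  [0,0,0,0,0,0.125,0.055],
  [0,0,0,0,0,0.136,0.05],
  [0,0,0,0,0,0.136,0.04],
  [0,0,0,0,0,0.136,0.02],
  [0,0,0,0,0,0.136,0.02],
  [0,0,0,0,0,0.136,0.02],
  [0,0,0,0,0,0.136,0.02],
  [0,0,0,0,0,0.136,0.02],
], grip_force=35)

```text
clock: 10.75
position: [0.417, 0.3703, 0.0142]
ee_rot: [0.754, 0.657, 0.001, 0.0]
ft_force: [-0.1, -2.0, 7.5]
grip_width: 0.34
```

```bash
python3 go.py .5962,.0048,.115,82.1
```

```text
.5962,.0048,.115,82.1 -> rotz -0.0 shift [-0.3372  0.228  -0.1008]
[0.417  0.3703 0.0142] 29.02477809358204 [-0.39  0.46 -0.5   1.83  0.27  0.92  0.42] 10.75
```

>>> move_arm([
  [0,0,0,0,0,-0.04,0.02],
  [0,0,0,0,0,-0.08,0.02],
  [0,0,0,-0.034,0.023,-0.1,0.02],
  [0,0,0,-0.072,0.049,-0.1,0.02],
  [0,0,0,-0.11,0.075,-0.1,0.02],
  [0,0,0,-0.15,0.101,-0.1,0.02],
  [0,0,0,-0.19,0.128,-0.1,0.02],
  [0,0,0,-0.23,0.155,-0.1,0.02],
  [0,0,0,-0.27,0.182,-0.1,0.02],
  [0,0,0,-0.307,0.208,-0.1,0.02],
])

```text
clock: 11.75
position: [0.5807, 0.0348, 0.1135]
ee_rot: [0.754, 0.657, 0.0, 0.0]
ft_force: [1.3, 1.0, -0.7]
grip_width: 0.339
```

>>> move_arm([
  [0,0,0,-0.03,0.02,0,0.02],
  [0,0,0,-0.03,0.02,0.03,0.02],
  [0,0,0,-0.03,0.02,0.06,0.02],
  [0,0,0,-0.03,0.02,0.085,0.02],
  [0,0,0,-0.03,0.02,0.093,0.02],
  [0,0,0,-0.03,0.02,0.093,0.02],
  [0,0,0,-0.03,0.02,0.093,0.045],
  [0,0,0,-0.03,0.02,0.093,0.045],
  [0,0,0,-0.03,0.02,0.093,0.045],
  [0,0,0,-0.03,0.02,0.03,0.045],
])

```text
clock: 12.75
position: [0.5914, 0.0043, 0.0647]
ee_rot: [0.754, 0.657, -0.004, -0.004]
ft_force: [0.5, -0.3, -0.1]
grip_width: 0.533
```

```bash
python3 go.py .484,.424,.15,82.1 .5962,.0048,.115,82.1
```

```text
.484,.424,.15,82.1 -> rotz 0.0 shift [ 0.4009 -0.1649 -0.0842]
.5962,.0048,.115,82.1 -> rotz 0.0 shift [ 0.0011  0.0042 -0.0504]
[0.5914 0.0043 0.0647] 45.49540717762931 [ 0.17  0.43 -0.31  1.71  0.15  1.03  1.24] 12.75
```

>>> move_arm([
  [0,0,0,0,0,-0.05,0.06],
  [0,0,0,0.4,-0.168,-0.066,0.06],
  [0,0,0,0.4,-0.168,-0.066,0.06],
  [0,0,0,0.4,-0.168,-0.066,0.06],
  [0,0,0,0.4,-0.168,-0.066,0.06],
  [0,0,0,0.4,-0.168,-0.066,0.06],
  [0,0,0,0.4,-0.168,-0.066,0.06],
  [0,0,0,0.4,-0.168,-0.066,0.06],
  [0,0,0,0.4,-0.168,-0.066,0.06],
  [0,0,0,0.4,-0.168,-0.066,0.06],
])

```text
clock: 13.75
position: [0.482, 0.4277, 0.1365]
ee_rot: [0.753, 0.658, 0.001, -0.001]
ft_force: [0.1, -0.1, -0.8]
grip_width: 0.705
```

>>> move_arm([
  [0,0,0,0,0,0,0.06],
  [0,0,0,0,0,0,0.06],
  [0,0,0,0,0,0,0.06],
])

```text
clock: 14.05
position: [0.485, 0.4226, 0.1358]
ee_rot: [0.755, 0.656, -0.0, 0.001]
ft_force: [0.1, -0.6, 0.5]
grip_width: 0.7
```

```bash
python3 meas.py tin .484 .424; python3 go.py .484,.424,.013,82.1
```

```text
bbox [0.4816 0.4281 0.042 ] cen [0.4814 0.4278 0.042 ] [ 306  172   44   44 1534] mm size 0.0346
pos [0.485  0.4226 0.1358] head 81.97758388140807 j [-0.42  0.48 -0.49  1.5   0.24  1.21  0.48] clock 14.05
.484,.424,.013,82.1 -> rotz -0.1 shift [ 0.0016 -0.0015  0.1228]
[0.4852 0.4223 0.1359] 59.76507691137855 [-0.42  0.48 -0.49  1.5   0.24  1.21  0.48] 14.1
```

>>> move_arm([
  [0,0,0,0.005,-0.0045,0.05,0.058],
  [0,0,0,0.005,-0.0045,0.09,0.058],
  [0,0,0,0.005,-0.0045,0.115,0.058],
  [0,0,0,0.005,-0.0045,0.122,0.055],
  [0,0,0,0.005,-0.0045,0.122,0.045],
  [0,0,0,0.005,-0.0045,0.122,0.025],
  [0,0,0,0.005,-0.0045,0.122,0.025],
  [0,0,0,0.005,-0.0045,0.122,0.025],
  [0,0,0,0.005,-0.0045,0.122,0.025],
  [0,0,0,0.005,-0.0045,0.122,0.025],
])

```text
clock: 15.1
position: [0.4813, 0.4301, 0.0154]
ee_rot: [0.754, 0.657, 0.001, 0.0]
ft_force: [-1.0, -1.8, 7.2]
grip_width: 0.41
```

```bash
python3 go.py .5393,-.056,.115,82.1
```

```text
.5393,-.056,.115,82.1 -> rotz -0.0 shift [-0.4733  0.1246 -0.1001]
[0.4813 0.4301 0.0154] 34.98518120054198 [-0.46  0.61 -0.46  1.59  0.31  1.01  0.43] 15.1
```

>>> move_arm([
  [0,0,0,0,0,-0.04,0.025],
  [0,0,0,0,0,-0.08,0.025],
  [0,0,0,-0.04,0.0105,-0.1,0.025],
  [0,0,0,-0.085,0.0224,-0.1,0.025],
  [0,0,0,-0.13,0.0342,-0.1,0.025],
  [0,0,0,-0.175,0.046,-0.1,0.025],
  [0,0,0,-0.22,0.058,-0.1,0.025],
  [0,0,0,-0.265,0.07,-0.1,0.025],
  [0,0,0,-0.31,0.0816,-0.1,0.025],
  [0,0,0,-0.355,0.0935,-0.1,0.025],
])

```text
clock: 16.1
position: [0.5243, 0.0632, 0.1145]
ee_rot: [0.754, 0.657, 0.0, 0.0]
ft_force: [1.2, 0.1, -1.0]
grip_width: 0.41
```

>>> move_arm([
  [0,0,0,-0.04,0.0105,0,0.025],
  [0,0,0,-0.08,0.021,0,0.025],
  [0,0,0,-0.1183,0.0311,0,0.025],
  [0,0,0,-0.1183,0.0311,0,0.025],
  [0,0,0,-0.1183,0.0311,0,0.025],
  [0,0,0,-0.1183,0.0311,0,0.025],
  [0,0,0,-0.1183,0.0311,0,0.025],
])

```text
clock: 16.8
position: [0.5388, -0.0549, 0.114]
ee_rot: [0.753, 0.658, 0.0, -0.0]
ft_force: [0.3, 0.7, 0.2]
grip_width: 0.414
```

```bash
python3 go.py .5393,-.056,.022,82.1; python3 -c "
from h import *
shot('wrist','w2.png');shot('scene','s2.png')"
```

```text
.5393,-.056,.022,82.1 -> rotz 0.1 shift [-0.0011  0.0007  0.092 ]
[ 0.5388 -0.0549  0.114 ] 35.38195300262971 [ 0.27  0.27 -0.29  1.81  0.09  1.08  1.39] 16.8
```

View pics/w2.png

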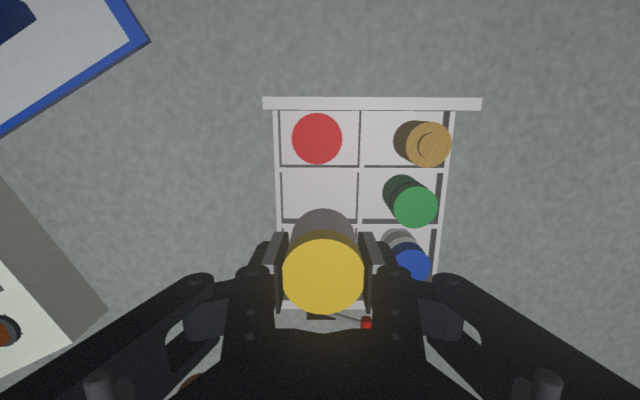

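The white jar (317,139), weight, green and vial each stand in their own compartment, and the tin is held over the middle empty one.

>>> move_arm([
  [0,0,0,0,0,0.03,0.025],
  [0,0,0,0,0,0.06,0.025],
  [0,0,0,0,0,0.085,0.025],
  [0,0,0,0,0,0.092,0.025],
  [0,0,0,0,0,0.092,0.025],
  [0,0,0,0,0,0.092,0.045],
  [0,0,0,0,0,0.092,0.05],
  [0,0,0,0,0,0.092,0.05],
  [0,0,0,0,0,0.05,0.05],
  [0,0,0,0,0,0,0.05],
])

```text
clock: 17.9
position: [0.5372, -0.0563, 0.1135]
ee_rot: [0.754, 0.657, -0.001, -0.002]
ft_force: [0.8, 0.4, 0.0]
grip_width: 0.588
```

```bash
python3 go.py .3595,.301,.15,82.1
```

```text
.3595,.301,.15,82.1 -> rotz 0.0 shift [ 0.3296 -0.2253 -0.0355]
[ 0.5372 -0.0563  0.1135] 50.219047247943024 [ 0.28  0.27 -0.29  1.81  0.09  1.08  1.39] 17.9
```

>>> move_arm([
  [0,0,0,0.33,-0.226,-0.035,0.055],
  [0,0,0,0.33,-0.226,-0.035,0.055],
  [0,0,0,0.33,-0.226,-0.035,0.055],
  [0,0,0,0.33,-0.226,-0.035,0.055],
  [0,0,0,0.33,-0.226,-0.035,0.055],
  [0,0,0,0.33,-0.226,-0.035,0.055],
  [0,0,0,0.33,-0.226,-0.035,0.055],
  [0,0,0,0.33,-0.226,-0.035,0.055],
  [0,0,0,0.33,-0.226,-0.035,0.055],
  [0,0,0,0.33,-0.226,-0.035,0.055],
])

```text
clock: 18.9
position: [0.3597, 0.3025, 0.1492]
ee_rot: [0.753, 0.658, 0.0, 0.0]
ft_force: [0.7, -0.7, 0.6]
grip_width: 0.64
```

>>> move_arm([
  [0,0,0,0,0,0,0.055],
  [0,0,0,0,0,0,0.055],
  [0,0,0,0,0,0,0.055],
  [0,0,0,0,0,0,0.055],
])

```text
clock: 19.3
position: [0.3607, 0.3008, 0.1488]
ee_rot: [0.755, 0.656, -0.0, 0.0]
ft_force: [0.4, 0.1, 0.3]
grip_width: 0.645
```

```bash
python3 meas.py amber .3595 .301; python3 go.py .3595,.301,.013,82.1;ls pics
```

```text
bbox [0.3655 0.2963 0.044 ] cen [0.366  0.2955 0.044 ] [305 195  25  13 102] mm size 0.0206
pos [0.3607 0.3008 0.1488] head 82.04055153915019 j [-0.17  0.1  -0.64  1.93  0.07  1.13  0.59] clock 19.3
.3595,.301,.013,82.1 -> rotz -0.1 shift [-1.000e-04 -1.100e-03  1.358e-01]
[0.3606 0.301  0.1488] 55.12505734418037 [-0.18  0.1  -0.64  1.93  0.07  1.13  0.59] 19.35
both0.png
m_amber_193.png
m_green_56.png
m_tin_140.png
m_vial_97.png
m_weight_20.png
s2.png
scene0.png
side0.png
tray0.png
w1.png
w2.png
wrist0.png
```

Run:
```python
from h import *
im=cv2.imread('pics/m_amber_193.png'); p=cams.camera_params('wrist')
g=cv2.medianBlur(cv2.cvtColor(im,cv2.COLOR_BGR2GRAY),5)[140:250,255:390]
c=cv2.HoughCircles(g,cv2.HOUGH_GRADIENT,1,20,param1=80,param2=12,minRadius=16,maxRadius=24)
for u,v,r in c[0][:4]: print(u+255,v+140,r,onz(p,u+255,v+140,.044).round(4))
for lo,hi in [((0,0,0),(180,90,75)),((0,0,0),(180,255,75))]:
    print([(c,s) for c,s in blobs(im[140:250,255:390],lo,hi,200)])
```

```text
322.5 188.5 19.9 [0.3551 0.3027 0.044 ]
273.5 220.5 17.2 [0.3777 0.2564 0.044 ]
[((np.float64(66.7), np.float64(48.5)), array([  49,   29,   37,   40, 1173], dtype=int32))]
[((np.float64(66.7), np.float64(48.5)), array([  49,   29,   37,   40, 1173], dtype=int32))]
```

>>> move_arm([
  [0,0,0,0.001,-0.004,0.05,0.055],
  [0,0,0,0.001,-0.004,0.1,0.055],
  [0,0,0,0.001,-0.004,0.125,0.055],
  [0,0,0,0.001,-0.004,0.136,0.055],
  [0,0,0,0.001,-0.004,0.136,0.045],
  [0,0,0,0.001,-0.004,0.136,0.025],
  [0,0,0,0.001,-0.004,0.136,0.025],
  [0,0,0,0.001,-0.004,0.136,0.025],
  [0,0,0,0.001,-0.004,0.136,0.025],
  [0,0,0,0.001,-0.004,0.136,0.025],
])

```text
clock: 20.35
position: [0.3572, 0.3035, 0.0139]
ee_rot: [0.754, 0.657, 0.001, 0.0]
ft_force: [-0.8, -1.2, 8.2]
grip_width: 0.411
```

```bash
python3 go.py .5868,-.0626,.113,82.1
```

```text
.5868,-.0626,.113,82.1 -> rotz -0.0 shift [-0.3309  0.2779 -0.099 ]
[0.3572 0.3035 0.0139] 35.088536763151836 [-0.24  0.31 -0.61  2.05  0.24  0.85  0.44] 20.35
```

>>> move_arm([
  [0,0,0,0,0,-0.04,0.025],
  [0,0,0,0,0,-0.08,0.025],
  [0,0,0,-0.033,0.028,-0.1,0.025],
  [0,0,0,-0.066,0.056,-0.1,0.025],
  [0,0,0,-0.099,0.084,-0.1,0.025],
  [0,0,0,-0.132,0.112,-0.1,0.025],
  [0,0,0,-0.165,0.14,-0.1,0.025],
  [0,0,0,-0.198,0.168,-0.1,0.025],
  [0,0,0,-0.231,0.196,-0.1,0.025],
  [0,0,0,-0.264,0.222,-0.1,0.025],
])

```text
clock: 21.35
position: [0.5409, 0.0093, 0.1133]
ee_rot: [0.754, 0.657, 0.0, 0.0]
ft_force: [1.0, -0.3, 0.3]
grip_width: 0.406
```

>>> move_arm([
  [0,0,0,-0.033,0.028,0,0.025],
  [0,0,0,-0.067,0.056,0,0.025],
  [0,0,0,-0.067,0.056,0,0.025],
  [0,0,0,-0.067,0.056,0,0.025],
  [0,0,0,-0.067,0.056,0,0.025],
])

```text
clock: 21.85
position: [0.586, -0.0617, 0.1129]
ee_rot: [0.754, 0.657, 0.0, -0.0]
ft_force: [-0.5, 0.3, 0.1]
grip_width: 0.406
```

```bash
python3 go.py .5868,-.0626,.021,82.1
```

```text
.5868,-.0626,.021,82.1 -> rotz 0.1 shift [-0.0008  0.0009  0.0919]
[ 0.586  -0.0617  0.1129] 34.688436595942285 [ 0.3   0.37 -0.33  1.69  0.13  1.11  1.37] 21.85
```

>>> move_arm([
  [0,0,0,0,0,0.03,0.025],
  [0,0,0,0,0,0.06,0.025],
  [0,0,0,0,0,0.085,0.025],
  [0,0,0,0,0,0.092,0.025],
  [0,0,0,0,0,0.092,0.025],
  [0,0,0,0,0,0.092,0.045],
  [0,0,0,0,0,0.092,0.05],
  [0,0,0,0,0,0.092,0.05],
  [0,0,0,0,0,0.05,0.05],
  [0,0,0,0,0,0,0.05],
])

```text
clock: 22.85
position: [0.5848, -0.0629, 0.1124]
ee_rot: [0.754, 0.657, -0.001, -0.002]
ft_force: [0.9, -0.6, 0.7]
grip_width: 0.582
```

```bash
python3 go.py .46,-.2,.3,0 .46,-.2,.3,82
```

```text
.46,-.2,.3,0 -> rotz 82.1 shift [-0.1529 -0.1055 -0.1872]
.46,-.2,.3,82 -> rotz 0.1 shift [-0.1529 -0.1055 -0.1872]
[ 0.5848 -0.0629  0.1124] 49.74262107755419 [ 0.3   0.37 -0.33  1.69  0.13  1.11  1.37] 22.85
```

>>> move_arm([
  [0,0,0,0,0,-0.06,0.05],
  [0,0,0,-0.148,-0.066,-0.2,0.05],
  [0,0,0,-0.148,-0.066,-0.2,0.05],
  [0,0,0,-0.148,-0.066,-0.2,0.05],
  [0,0,0,-0.148,-0.066,-0.2,0.05],
  [0,0,0,-0.148,-0.066,-0.2,0.05],
  [0,0,0,-0.148,-0.066,-0.2,0.05],
  [0,0,0,-0.148,-0.066,-0.2,0.05],
  [0,0,0,-0.148,-0.066,-0.2,0.05],
])

```text
clock: 23.75
position: [0.5008, -0.199, 0.3116]
ee_rot: [0.753, 0.658, -0.0, -0.001]
ft_force: [-0.6, 0.2, -0.6]
grip_width: 0.582
```

Run:
```python
from h import *
p,im=shot('wrist','w3.png'); print(p,manip.get_obs()['position'])
import pickle; pickle.dump(p,open('w3.pkl','wb'))
for c,s in blobs(im,(105,130,50),(125,255,255),100): print(c,s)
```

```text
{'fx': 300.5465993821438, 'fy': 300.5465993821438, 'cx': 322.72728021289686, 'cy': 195.48810461201583, 'xyz': array([ 0.43472569, -0.18902878,  0.45430184]), 'rotation': array([-0.09916052, -0.08721976,  0.65192661,  0.74669378])} [ 0.50078554 -0.19905218  0.31154964]
(np.float64(255.3), np.float64(79.8)) [ 174   10  159  143 2107]
(np.float64(247.7), np.float64(82.4)) [224  66  48  34 535]
(np.float64(474.4), np.float64(209.5)) [464 200  21  20 322]
```

View pics/w3.png

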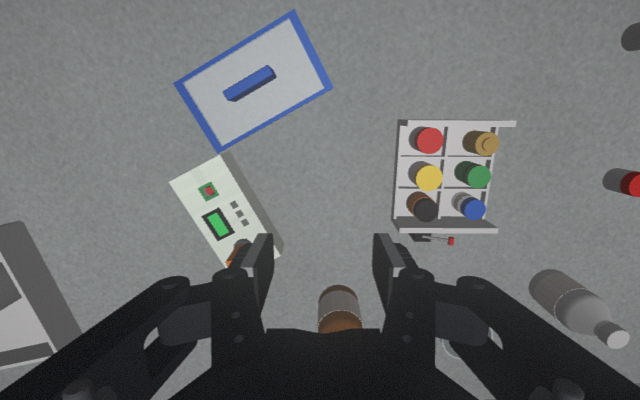

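Six different types now stand in the tray, one per compartment. The lid corners are at (293,11), (332,86), (219,152) and (174,84), with the bar at (248,83). The log button is at about (209,190), and the stylus at (238,250) is partly hidden.

Run:
```python
from h import *
import pickle; p=pickle.load(open('w3.pkl','rb')); im=cv2.imread('pics/w3.png')
m=cv2.inRange(cv2.cvtColor(im,cv2.COLOR_BGR2HSV),(105,130,50),(125,255,255)); m[:,340:]=0
n,l,s,c=cv2.connectedComponentsWithStats(m); i=max(range(1,n),key=lambda k:s[k][4])
pts=cv2.findNonZero((l==i).astype(np.uint8)).reshape(-1,2)
q=np.array([onz(p,u,v,.005)[:2] for u,v in pts],np.float32)
r=cv2.minAreaRect(q*1000); print('lid rect mm',r); b=cv2.boxPoints(r)
j=[k for k in range(1,n) if 200<s[k][4]<1000 and k!=i]
for k in j:
    pts=cv2.findNonZero((l==k).astype(np.uint8)).reshape(-1,2)
    print('bar',cv2.minAreaRect(np.array([onz(p,u,v,.042)[:2] for u,v in pts],np.float32)*1000))
g=blobs(im,(50,120,60),(75,255,255),60); 
for c,s in g: print('green',c,s,onz(p,*c,.045).round(4))
for c,s in blobs(im,(0,150,80),(6,255,255),8): print('red',c,s,onz(p,*c,.045).round(4))
for u,v in [(169,181),(220,154),(283,252)]: print('log corner',onz(p,u,v,.045).round(4))
s=cams.camera_params('side'); sc=cams.camera_params('scene')
i2=cv2.imread('pics/side0.png');i3=cv2.imread('pics/s2.png')
for pp,ii in((s,i2),(sc,i3)):
  for c,st in blobs(ii,(5,170,120),(13,255,255),20): print('orange',c,st,onz(pp,*c,.063).round(4))
```

```text
lid rect mm ((382.6734924316406, -280.636962890625), (111.18597412109375, 194.96612548828125), 20.49264144897461)
bar ((382.9940185546875, -279.4921875), (12.403103828430176, 67.82369995117188), 20.573434829711914)
green (np.float64(217.9), np.float64(224.2)) [207 213  22  23 246] [ 0.567  -0.3598  0.045 ]
red (np.float64(429.6), np.float64(140.3)) [417 128  26  25 493] [ 0.488  -0.0509  0.045 ]
red (np.float64(634.6), np.float64(186.0)) [628 174  12  23 205] [0.5901 0.231  0.045 ]
red (np.float64(209.5), np.float64(190.4)) [207 187   6   7  29] [ 0.516  -0.3601  0.045 ]
red (np.float64(451.3), np.float64(241.2)) [450 239   4   6  19] [ 0.6395 -0.0254  0.045 ]
log corner [ 0.4952 -0.4128  0.045 ]
log corner [ 0.468  -0.3341  0.045 ]
log corner [ 0.6231 -0.2739  0.045 ]
orange (np.float64(194.2), np.float64(261.5)) [191 258   8   8  42] [ 0.5723 -0.3266  0.063 ]
```

```bash
python3 go.py .383,-.280,.12,20.5
```

```text
.383,-.280,.12,20.5 -> rotz 61.7 shift [-0.0963 -0.1054  0.1917]
[ 0.5008 -0.1991  0.3115] 50.163818527595055 [ 0.51  0.12 -0.24  1.55  0.03  1.47  1.71] 23.8
```

>>> move_arm([
  [0,0,61.5,-0.0963,-0.1054,0.19,0.05],
  [0,0,61.5,-0.0963,-0.1054,0.19,0.05],
  [0,0,61.5,-0.0963,-0.1054,0.19,0.05],
  [0,0,61.5,-0.0963,-0.1054,0.19,0.05],
  [0,0,61.5,-0.0963,-0.1054,0.19,0.05],
  [0,0,61.5,-0.0963,-0.1054,0.19,0.05],
  [0,0,61.5,-0.0963,-0.1054,0.19,0.05],
  [0,0,61.5,-0.0963,-0.1054,0.19,0.05],
  [0,0,61.5,-0.0963,-0.1054,0.19,0.05],
  [0,0,61.5,-0.0963,-0.1054,0.19,0.05],
])

```text
clock: 24.8
position: [0.3832, -0.2811, 0.1227]
ee_rot: [0.983, 0.181, -0.0, -0.0]
ft_force: [-0.0, 0.5, -0.4]
grip_width: 0.584
```

>>> move_arm([
  [0,0,0,0,0,0,0.05],
  [0,0,0,0,0,0,0.05],
  [0,0,0,0,0,0,0.05],
])

```text
clock: 25.1
position: [0.383, -0.2815, 0.1229]
ee_rot: [0.984, 0.179, 0.0, 0.0]
ft_force: [-0.7, -0.3, 0.6]
grip_width: 0.583
```

```bash
python3 - <<'E'
from h import *
o=manip.get_obs()
p,im=shot('wrist','w4.png')
m=cv2.inRange(cv2.cvtColor(im,cv2.COLOR_BGR2HSV),(105,130,50),(125,255,255))
n,l,s,c=cv2.connectedComponentsWithStats(m)
for k in range(1,n):
    if s[k][4]>300:
        pts=cv2.findNonZero((l==k).astype(np.uint8)).reshape(-1,2)
        print(s[k],c[k],'bar',cv2.minAreaRect(np.array([onz(p,u,v,.042)[:2] for u,v in pts],np.float32)*1000))
E
python3 go.py .383,-.280,.013,20.5
```

```text
[ 255   74  138  159 3688] [323.04555315 115.42868764] bar ((371.0293884277344, -248.17222595214844), (95.70584106445312, 117.8664321899414), 20.531034469604492)
[ 316  158   16   85 1297] [323.22436392 199.69930609] bar ((383.0689697265625, -279.47186279296875), (11.55746078491211, 67.83895874023438), 20.338537216186523)
[ 269  278  108   10 1053] [322.75023742 282.54795821] bar ((407.2851867675781, -345.8113708496094), (89.98450469970703, 8.487171173095703), 20.718843460083008)
.383,-.280,.013,20.5 -> rotz 0.1 shift [ 0.0006 -0.0014  0.1098]
[ 0.383  -0.2815  0.1228] 49.85928014258655 [ 0.63  0.1  -0.09  1.97  0.01  1.06  0.89] 25.15
```

>>> move_arm([
  [0,0,0,0.0005,-0.002,0.04,0.05],
  [0,0,0,0.0005,-0.002,0.08,0.05],
  [0,0,0,0.0005,-0.002,0.1,0.045],
  [0,0,0,0.0005,-0.002,0.1095,0.035],
  [0,0,0,0.0005,-0.002,0.1095,0.025],
  [0,0,0,0.0005,-0.002,0.1095,0.005],
  [0,0,0,0.0005,-0.002,0.1095,0.005],
  [0,0,0,0.0005,-0.002,0.1095,0.005],
  [0,0,0,0.0005,-0.002,0.1095,0.005],
  [0,0,0,0.0005,-0.002,0.1095,0.005],
], grip_force=80)

```text
clock: 26.15
position: [0.3834, -0.2798, 0.0143]
ee_rot: [0.984, 0.179, 0.001, 0.001]
ft_force: [-1.1, 1.1, 7.1]
grip_width: 0.151
```

>>> move_arm([
  [0,0,0,0,0,-0.01,0.005],
  [0,0,0,0,0,-0.03,0.005],
  [0,0,0,0,0,-0.06,0.005],
  [0,0,0,0,0,-0.1,0.005],
  [0,0,0,0,0,-0.14,0.005],
  [0,0,0,0,0,-0.16,0.005],
  [0,0,0,0,0,-0.16,0.005],
  [0,0,0,0,0,-0.16,0.005],
  [0,0,0,0,0,-0.16,0.005],
])

```text
clock: 27.05
position: [0.3819, -0.2789, 0.1719]
ee_rot: [0.984, 0.179, -0.001, -0.001]
ft_force: [-0.5, 0.1, -2.8]
grip_width: 0.15
```

```bash
python3 - <<'E'
from h import *
o=manip.get_obs(); print(o['ft_force'],o['grip_width']*85.4)
p,im=shot('wrist','w5.png')
m=cv2.inRange(cv2.cvtColor(im,cv2.COLOR_BGR2HSV),(105,130,50),(125,255,255))
n,l,s,c=cv2.connectedComponentsWithStats(m)
print([s[k] for k in range(1,n) if s[k][4]>200])
E
python3 go.py .5439,-.0223,.173,82.1
```

```text
[-0.53950974  0.14952114 -2.77571004] 12.81850616703678
[array([  201,    47,   244,   225, 10747], dtype=int32), array([ 307,  201,   32,  133, 4019], dtype=int32)]
.5439,-.0223,.173,82.1 -> rotz -61.5 shift [ 0.242  -0.1832 -0.0011]
[ 0.3819 -0.279   0.1719] 12.84382242751684 [ 0.63  0.05 -0.09  1.92  0.    1.17  0.89] 27.1
```

>>> move_arm([
  [0,0,-6,0.024,-0.0183,0,0.005],
  [0,0,-12,0.0484,-0.0366,0,0.005],
  [0,0,-18.5,0.0726,-0.055,0,0.005],
  [0,0,-24.6,0.0968,-0.0733,0,0.005],
  [0,0,-30.8,0.121,-0.0916,0,0.005],
  [0,0,-37,0.145,-0.11,0,0.005],
  [0,0,-43,0.17,-0.128,0,0.005],
  [0,0,-49,0.194,-0.1466,0,0.005],
  [0,0,-55.4,0.218,-0.165,0,0.005],
  [0,0,-61.5,0.242,-0.1832,0,0.005],
])

```text
clock: 28.1
position: [0.5447, -0.0217, 0.172]
ee_rot: [0.753, 0.658, -0.001, -0.001]
ft_force: [1.2, 0.1, -2.8]
grip_width: 0.143
```

>>> move_arm([
  [0,0,0,0,0,0,0.005],
  [0,0,0,0,0,0,0.005],
  [0,0,0,0,0,0,0.005],
  [0,0,0,0,0,0,0.005],
])

```text
clock: 28.5
position: [0.5443, -0.0239, 0.173]
ee_rot: [0.755, 0.656, -0.0, -0.0]
ft_force: [-0.1, -0.6, -1.6]
grip_width: 0.15
```

```bash
python3 - <<'E'
from h import *
import pickle; w3=pickle.load(open('w3.pkl','rb'))
t=np.load('tray.npy'); c,s=np.cos(t[2]),np.sin(t[2]); W=lambda x,y,z:[t[0]+c*x-s*y,t[1]+s*x+c*y,z]
print('roller',onz(w3,451.3,241.2,.062),W(.087,.002,.062))
print('w3 proj',[ (k,proj(w3,W(*k)).round(1).tolist()) for k in [(-.078,.07,.056),(-.078,-.07,.056),(.078,.07,.056),(.078,-.07,.056)]])
p,im=shot('wrist','w6.png')
m=cv2.inRange(cv2.cvtColor(im,cv2.COLOR_BGR2HSV),(105,130,50),(125,255,255))
n,l,st,ce=cv2.connectedComponentsWithStats(m)
z=manip.get_obs()['position'][2]-.0143
for k in range(1,n):
    if st[k][4]>1500:
        pts=cv2.findNonZero((l==k).astype(np.uint8)).reshape(-1,2)
        print(st[k],cv2.minAreaRect(np.array([onz(p,u,v,z+.003)[:2] for u,v in pts],np.float32)*1000))
E
python3 go.py .5439,-.0223,.08,82.1
```

```text
roller [ 0.63096123 -0.03221246  0.062     ] [np.float64(0.6303855474274597), np.float64(-0.032295439324514695), 0.062]
w3 proj [((-0.078, 0.07, 0.056), [[516.8, 120.3]]), ((-0.078, -0.07, 0.056), [[408.1, 120.0]]), ((0.078, 0.07, 0.056), [[498.0, 233.4]]), ((0.078, -0.07, 0.056), [[399.6, 233.1]])]
[  202    47   243   225 10727] ((506.0755310058594, -17.362464904785156), (114.00016784667969, 116.49872589111328), 82.00401306152344)
[ 307  201   33  133 3996] ((563.8872680664062, -25.421361923217773), (17.768264770507812, 83.29451751708984), 82.08235168457031)
.5439,-.0223,.08,82.1 -> rotz -0.1 shift [ 0.0015 -0.0007  0.0931]
[ 0.5444 -0.0238  0.1731] 12.743943834760936 [ 0.31  0.22 -0.4   1.73  0.09  1.2   1.32] 28.55
```

View pics/w6.png

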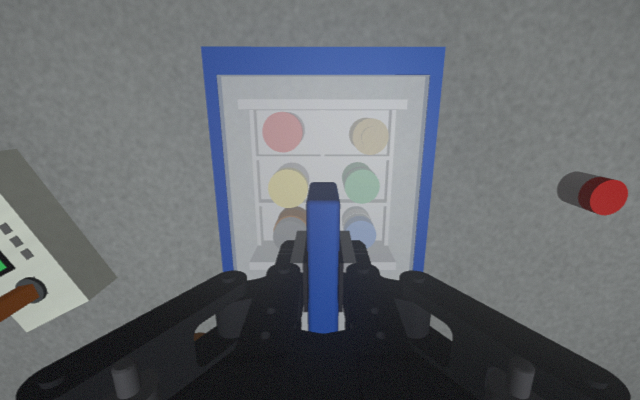

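The lid is held square over the complete kit and the measured tray pose reprojects well. The stylus is visible at (15,305). Lowering the lid.

>>> move_arm([
  [0,0,0,0.0015,-0.001,0.03,0.005],
  [0,0,0,0.0015,-0.001,0.06,0.005],
  [0,0,0,0.0015,-0.001,0.08,0.005],
  [0,0,0,0.0015,-0.001,0.09,0.005],
  [0,0,0,0.0015,-0.001,0.097,0.005],
  [0,0,0,0.0015,-0.001,0.1,0.005],
  [0,0,0,0.0015,-0.001,0.102,0.005],
  [0,0,0,0.0015,-0.001,0.103,0.005],
  [0,0,0,0.0015,-0.001,0.103,0.005],
  [0,0,0,0.0015,-0.001,0.103,0.005],
])

```text
clock: 29.55
position: [0.5443, -0.0212, 0.0708]
ee_rot: [0.754, 0.657, 0.0, 0.0]
ft_force: [0.4, -0.6, -0.7]
grip_width: 0.152
```

```bash
python3 go.py .543,-.0223,.0703,82.1; python3 -c "
from h import *
print(manip.get_obs()['ft_force'])"
```

```text
.543,-.0223,.0703,82.1 -> rotz 0.0 shift [-0.0013 -0.0012  0.0005]
[ 0.5443 -0.0212  0.0708] 12.939878627374878 [ 0.29  0.33 -0.39  1.84  0.15  1.    1.27] 29.55
[ 0.35640311 -0.63464362 -0.66444824]
```

>>> move_arm([
  [0,0,0,-0.001,-0.001,0.001,0.005],
  [0,0,0,-0.001,-0.001,0.001,0.005],
  [0,0,0,-0.001,-0.001,0.001,0.02],
  [0,0,0,-0.001,-0.001,0.001,0.04],
  [0,0,0,-0.001,-0.001,0.001,0.04],
  [0,0,0,-0.001,-0.001,0.001,0.04],
  [0,0,0,-0.001,-0.001,-0.03,0.04],
  [0,0,0,-0.001,-0.001,-0.08,0.04],
  [0,0,0,-0.001,-0.001,-0.12,0.04],
  [0,0,0,-0.001,-0.001,-0.12,0.04],
])

```text
clock: 30.55
position: [0.5457, -0.0219, 0.1962]
ee_rot: [0.754, 0.657, 0.003, 0.003]
ft_force: [0.8, -0.6, -0.7]
grip_width: 0.466
```

```bash
python3 go.py .572,-.327,.22,20 .5,-.29,.25,20
```

```text
.572,-.327,.22,20 -> rotz 62.1 shift [-0.2986  0.0682 -0.0233]
.5,-.29,.25,20 -> rotz 62.1 shift [-0.2718 -0.0079 -0.054 ]
[ 0.5457 -0.0219  0.1962] 39.80053257070526 [ 0.31  0.2  -0.4   1.71  0.08  1.24  1.32] 30.55
```

```bash
python3 go.py .559,-.35,.22,21
```

```text
.559,-.35,.22,21 -> rotz 61.1 shift [-0.3231  0.0585 -0.0234]
[ 0.5457 -0.0219  0.1962] 39.80053257070526 [ 0.31  0.2  -0.4   1.71  0.08  1.24  1.32] 30.55
```

>>> move_arm([
  [0,0,61,-0.323,0.058,-0.025,0.04],
  [0,0,61,-0.323,0.058,-0.025,0.04],
  [0,0,61,-0.323,0.058,-0.025,0.04],
  [0,0,61,-0.323,0.058,-0.025,0.04],
  [0,0,61,-0.323,0.058,-0.025,0.04],
  [0,0,61,-0.323,0.058,-0.025,0.04],
  [0,0,61,-0.323,0.058,-0.025,0.04],
  [0,0,61,-0.323,0.058,-0.025,0.04],
  [0,0,61,-0.323,0.058,-0.025,0.04],
  [0,0,61,-0.323,0.058,-0.025,0.04],
])

```text
clock: 31.55
position: [0.5563, -0.3484, 0.2148]
ee_rot: [0.983, 0.185, -0.0, -0.001]
ft_force: [0.1, 1.0, 0.1]
grip_width: 0.468
```

>>> move_arm([
  [0,0,0,0,0,0,0.04],
  [0,0,0,0,0,0,0.04],
  [0,0,0,0,0,0,0.04],
])

```text
clock: 31.85
position: [0.5561, -0.3494, 0.2155]
ee_rot: [0.983, 0.184, 0.0, 0.0]
ft_force: [-0.8, 0.2, 0.1]
grip_width: 0.47
```

Run:
```python
from h import *
import pickle
o=manip.get_obs(); p,im=shot('wrist','w7.png'); pickle.dump(p,open('w7.pkl','wb'))
print(o['position'],p['xyz'])
for n in('scene','side'): shot(n,n+'7.png')
for c,s in blobs(im,(5,150,60),(14,255,255),40): print('orange',c,s,onz(p,*c,.101).round(4))
for c,s in blobs(im,(0,170,80),(5,255,255),20): print('red',c,s,onz(p,*c,.040).round(4))
for c,s in blobs(im,(50,100,50),(80,255,255),20): print('green',c,s,onz(p,s[0]+s[2]/2-.5,s[1]+s[3]/2-.5,.045).round(4))
```

```text
[ 0.55608847 -0.34938667  0.21548454] [ 0.53194475 -0.28584931  0.35807982]
orange (np.float64(615.6), np.float64(88.4)) [591  77  47  28 433] [ 0.7452 -0.1824  0.101 ]
orange (np.float64(384.1), np.float64(193.6)) [374 184  21  20 253] [ 0.6072 -0.3303  0.101 ]
green (np.float64(284.4), np.float64(177.8)) [275 169  19  19 151] [ 0.5173 -0.3628  0.045 ]
green (np.float64(328.5), np.float64(192.0)) [313 185  32  15 468] [ 0.567 -0.36   0.045]
```

View pics/w7.png

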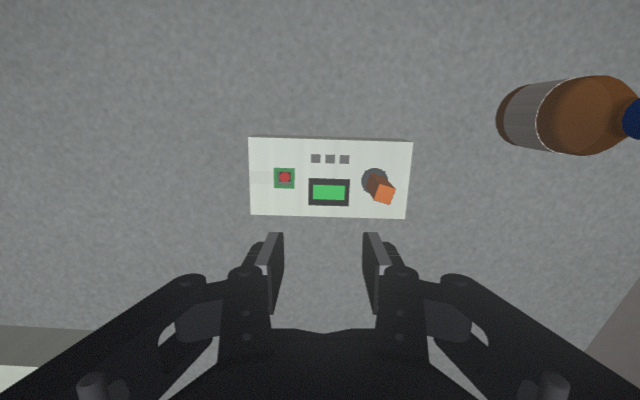

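```bash
python3 - <<'E'
from h import *
import pickle
p=pickle.load(open('w7.pkl','rb')); im=cv2.imread('pics/w7.png')
c=np.array([onz(p,u,v,.045)[:2] for u,v in [(248,137),(413,142),(407,218),(250,215)]])
print(c.round(4),c.mean(0).round(4)); d=c[1]-c[0]; e=c[2]-c[3]; print(np.degrees(np.arctan2(d[1],d[0])),np.degrees(np.arctan2(e[1],e[0])),np.linalg.norm(d),np.linalg.norm(c[3]-c[0]))
hsv=cv2.cvtColor(im,cv2.COLOR_BGR2HSV)
print(hsv[180:208:3,366:400:3,2]); print(hsv[180:208:3,366:400:3,0])
m=cv2.inRange(hsv,(3,150,150),(16,255,255)); m[:,450:]=0
pts=cv2.findNonZero(m).reshape(-1,2)
print(len(pts),cv2.minAreaRect(np.array([onz(p,u,v,.101)[:2] for u,v in pts],np.float32)*1000))
x=R.from_quat(manip.get_obs()['ee_rot']).apply([1,0,0]);print(np.degrees(np.arctan2(x[1],x[0])))
cv2.imwrite('pics/sty.png',cv2.resize(im[150:230,240:420],None,fx=4,fy=4,interpolation=cv2.INTER_CUBIC))
E
python3 go.py .6072,-.3303,.16,20
```

```text
[[ 0.4687 -0.3356]
 [ 0.6286 -0.279 ]
 [ 0.6586 -0.3563]
 [ 0.4961 -0.4156]] [ 0.563  -0.3466]
19.49242500682498 20.062750090712537 0.16966074443930199 0.08451490857164348
[[ 93  95 101 100 112 108 110 108 200 199 199 198]
 [ 92  97  99 100  99 111 109 110 139 200 200 199]
 [ 96  97 101  99 150 197 199 174 114 157 199 198]
 [ 91  98  99  98 190 197 194 195 194 196 187 200]
 [177  97  98 106 195 195 195 194 194 192 199 198]
 [197 200  96 163 194 194 194 194 194 183 198 198]
 [199 200 157 192 190 192 189 193 190 189 198 199]
 [199 199 199 195 167 190 194 189 186 198 197 198]
 [200 201 196 196 198 198 194 161 184 200 197 198]
 [199 197 198 197 196 196 198 197 197 197 200 198]]
[[ 98  11  10  11  10  10  11  13  56  60  60  60]
 [ 14  11  11  11  11  10  10   9  18  60  60  56]
 [ 10  11  10   9   9  11  11  11  10  22  60  53]
 [105  10  10  11  11  11  11  10  11  11  30  60]
 [ 54   9   9  10  11  11  11  11  11  11  60  56]
 [ 53  57  11  10  10  11  11  11  11  14  60  53]
 [ 53  53  24  10  11  11  11  10  11  60  49  56]
 [ 56  53  53  60  13  11  11  11  13  55  53  53]
 [ 54  56  50  56  53  60  60  13  30  56  50  53]
 [ 50  50  53  53  50  56  53  51  53  53  50  51]]
253 ((607.1143798828125, -330.34722900390625), (14.02760124206543, 14.536091804504395), 3.1869659423828125)
21.122858757396845
.6072,-.3303,.16,20 -> rotz 1.1 shift [0.0548 0.0003 0.0554]
[ 0.556  -0.3498  0.2154] 40.077633732166355 [ 0.55  0.41 -0.08  1.39  0.03  1.34  0.84] 32.0
```

View pics/sty.png

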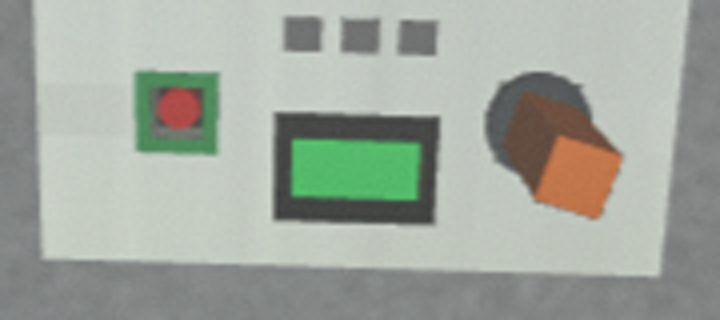

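The stylus top centre is at (.6071,-.3303) with yaw of about 3°. The button frame centre is at (.5175,-.3628), which agrees with the logger pose (.563,-.3466, 19.8°).

>>> move_arm([
  [0,0,8,0.05,0.0003,0.02,0.04],
  [0,0,16,0.0545,0.0003,0.055,0.04],
  [0,0,18,0.0545,0.0003,0.055,0.04],
  [0,0,18,0.0545,0.0003,0.055,0.04],
  [0,0,18,0.0545,0.0003,0.055,0.04],
  [0,0,18,0.0545,0.0003,0.055,0.04],
])

```text
clock: 32.6
position: [0.6071, -0.3313, 0.1616]
ee_rot: [1.0, 0.027, 0.001, 0.0]
ft_force: [-0.2, 1.1, 0.1]
grip_width: 0.471
```

```bash
python3 - <<'E'
from h import *
p,im=shot('wrist','w8.png'); print(manip.get_obs()['position'])
m=cv2.inRange(cv2.cvtColor(im,cv2.COLOR_BGR2HSV),(3,150,150),(16,255,255))
n,l,s,c=cv2.connectedComponentsWithStats(m)
for k in range(1,n):
    if s[k][4]>150:
        pts=cv2.findNonZero((l==k).astype(np.uint8)).reshape(-1,2)
        print(s[k],cv2.minAreaRect(np.array([onz(p,u,v,.101)[:2] for u,v in pts],np.float32)*1000))
E
python3 go.py .6071,-.3303,.062,3.2
```

```text
[ 0.60703847 -0.33121692  0.16153594]
[314 201  21  20 387] ((607.8411865234375, -330.0831298828125), (14.104881286621094, 14.305920600891113), 2.719637632369995)
.6071,-.3303,.062,3.2 -> rotz -0.1 shift [-0.0001 -0.001   0.0995]
[ 0.607  -0.3312  0.1615] 39.98295941616634 [ 0.46  0.52 -0.04  1.35  0.02  1.27  0.48] 32.65
```

>>> move_arm([
  [0,0,0,0.0005,-0.001,0.04,0.04],
  [0,0,0,0.0005,-0.001,0.08,0.04],
  [0,0,0,0.0005,-0.001,0.095,0.04],
  [0,0,0,0.0005,-0.001,0.0995,0.035],
  [0,0,0,0.0005,-0.001,0.0995,0.025],
  [0,0,0,0.0005,-0.001,0.0995,0.005],
  [0,0,0,0.0005,-0.001,0.0995,0.005],
  [0,0,0,0.0005,-0.001,0.0995,0.005],
  [0,0,0,0.0005,-0.001,0.0995,0.005],
  [0,0,0,0.0005,-0.001,0.0995,0.005],
], grip_force=60)

```text
clock: 33.65
position: [0.6085, -0.3302, 0.0631]
ee_rot: [1.0, 0.027, 0.002, 0.001]
ft_force: [-1.2, -0.8, 6.5]
grip_width: 0.174
```

```bash
python3 go.py .6071,-.3303,.1,3.2
python3 - <<'E'
from h import *
# lid check in the scene picture taken after release, and bench items
p=cams.camera_params('scene'); im=cv2.imread('pics/scene7.png')
t=np.load('tray.npy'); c,s=np.cos(t[2]),np.sin(t[2]); W=lambda x,y,z:[t[0]+c*x-s*y,t[1]+s*x+c*y,z]
big=cv2.resize(im[150:300,220:380],None,fx=5,fy=4,interpolation=cv2.INTER_CUBIC)
for k in [(-.098,.056,.062),(.098,.056,.062),(.098,-.056,.062),(-.098,-.056,.062)]:
    q=proj(p,W(*k))[0]; cv2.circle(big,(int((q[0]-220+.5)*5),int((q[1]-150+.5)*4)),4,(0,255,255),1)
cv2.imwrite('pics/lidchk.png',big)
E
```

```text
.6071,-.3303,.1,3.2 -> rotz -0.1 shift [-0.0013  0.0001 -0.0369]
[ 0.6085 -0.3302  0.0631] 14.888129535509387 [ 0.46  0.6  -0.04  1.44  0.03  1.1   0.47] 33.65
```

View pics/lidchk.png

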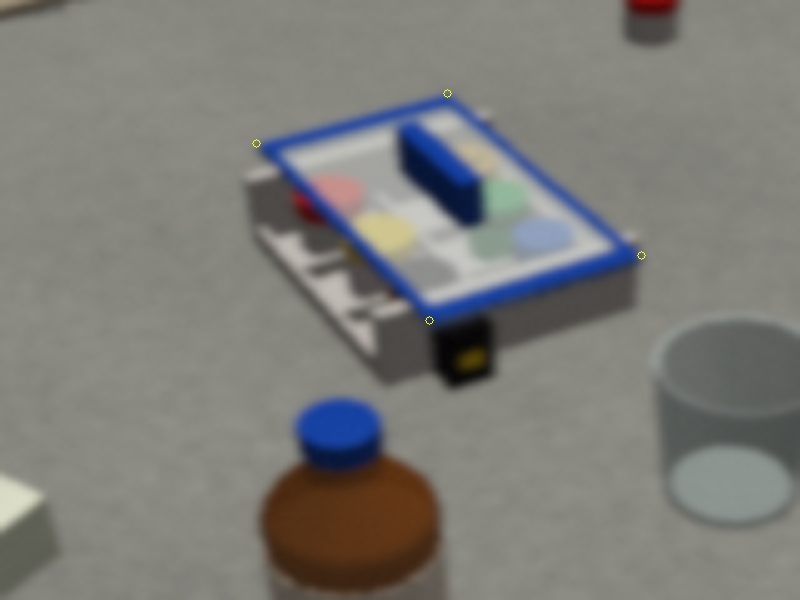

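The lid is flat on both end walls, within about 1–2 mm of the predicted corners, and sits over the lever. Now lifting the stylus and moving it above the button.

>>> move_arm([
  [0,0,0,0,0,-0.02,0.005],
  [0,0,0,0,0,-0.04,0.005],
  [0,0,0,0,0,-0.055,0.005],
  [0,0,0,-0.03,0.01,-0.055,0.005],
  [0,0,0,-0.06,0.02,-0.055,0.005],
  [0,0,0,-0.09,0.029,-0.055,0.005],
  [0,0,0,-0.09,0.029,-0.055,0.005],
  [0,0,0,-0.09,0.029,-0.055,0.005],
  [0,0,0,-0.09,0.029,-0.055,0.005],
  [0,0,0,-0.09,0.029,-0.055,0.005],
])

```text
clock: 34.65
position: [0.5201, -0.3625, 0.1158]
ee_rot: [1.0, 0.028, 0.0, -0.0]
ft_force: [-0.9, 0.1, -0.1]
grip_width: 0.178
```

```bash
python3 go.py .5175,-.3628,.118,3.2;  python3 - <<'E'
from h import *
p,im=shot('wrist','w9.png'); 
o=manip.get_obs(); print(o['position'],o['ft_force'])
q=proj(p,[[.5175,-.3628,.045],[.608,-.3303,.045],list(o['position']-[0,0,.0511])]); print(q)
big=im[150:350,220:440].copy(); big=cv2.resize(big,None,fx=3,fy=3,interpolation=cv2.INTER_CUBIC)
for a in q: cv2.circle(big,(int((a[0]-219.5)*3),int((a[1]-149.5)*3)),3,(255,0,255),1)
cv2.imwrite('pics/w9c.png',big)
E
```

```text
.5175,-.3628,.118,3.2 -> rotz -0.0 shift [-0.0026  0.0001 -0.0022]
[ 0.5201 -0.3625  0.1158] 15.201177870634774 [ 0.56  0.43 -0.03  1.57  0.01  1.14  0.58] 34.65
[ 0.51994954 -0.36264662  0.11577551] [ 0.83492163 -0.23933556  0.0063575 ]
[[319.33418756 208.02429051]
 [447.14780605 171.87079425]
 [322.59334324 216.78739094]]
```

View pics/w9c.png

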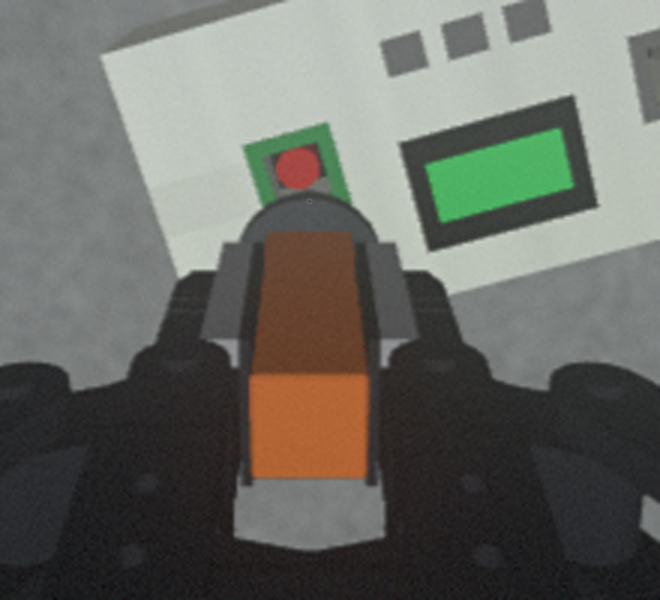

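```bash
python3 - <<'E'
from h import *
o=manip.get_obs(); p=cams.camera_params('wrist'); r=R.from_quat(o['ee_rot'])
zt=o['position'][2]-.0511
for n,u,v,z in [('top',309,427,.089),('flange far edge',309,192,.037)]:
    q=onz(p,219.5+u/3,149.5+v/3,zt+z); print(n,q.round(4),'in tool',(r.inv().apply(q-o['position'])*1000).round(1))
E
python3 go.py .5175,-.3628,.1158,3.2
```

```text
top [ 0.5199 -0.3628  0.1537] in tool [ -0.1   0.2 -37.9]
flange far edge [ 0.5189 -0.3478  0.1017] in tool [ -0.2 -14.9  14.1]
.5175,-.3628,.1158,3.2 -> rotz -0.0 shift [-0.0025  0.     -0.    ]
[ 0.5199 -0.3626  0.1158] 15.267570991725647 [ 0.56  0.43 -0.03  1.57  0.01  1.14  0.58] 34.7
```

>>> move_arm([
  [0,0,0,-0.0025,0,0,0.005],
  [0,0,0,-0.0025,0,0.01,0.005],
  [0,0,0,-0.0025,0,0.018,0.005],
  [0,0,0,-0.0025,0,0.022,0.005],
  [0,0,0,-0.0025,0,0.024,0.005],
  [0,0,0,-0.0025,0,0.026,0.005],
  [0,0,0,-0.0025,0,0.028,0.005],
  [0,0,0,-0.0025,0,0.0285,0.005],
  [0,0,0,-0.0025,0,0.0285,0.005],
  [0,0,0,-0.0025,0,0.0285,0.005],
])

```text
clock: 35.7
position: [0.5166, -0.3636, 0.0877]
ee_rot: [1.0, 0.027, 0.0, 0.0]
ft_force: [-1.7, 1.8, 3.9]
grip_width: 0.174
```

>>> move_arm([
  [0,0,0,0,0,0.001,0.005],
  [0,0,0,0,0,0.0015,0.005],
  [0,0,0,0,0,0.002,0.005],
  [0,0,0,0,0,0.002,0.005],
  [0,0,0,0,0,0.002,0.005],
])

```text
clock: 36.2
position: [0.5168, -0.3637, 0.0866]
ee_rot: [1.0, 0.027, 0.0, 0.0]
ft_force: [-5.3, 3.0, 11.9]
grip_width: 0.177
```

>>> move_arm([
  [0,0,0,0,0,-0.01,0.005],
  [0,0,0,0,0,-0.03,0.005],
  [0,0,0,0.03,-0.01,-0.03,0.005],
  [0,0,0,0.06,-0.02,-0.03,0.005],
  [0,0,0,0.09,-0.0285,-0.03,0.005],
  [0,0,0,0.092,-0.0285,-0.03,0.005],
  [0,0,0,0.092,-0.0285,-0.03,0.005],
  [0,0,0,0.092,-0.0285,-0.03,0.005],
  [0,0,0,0.092,-0.0285,-0.03,0.005],
  [0,0,0,0.092,-0.0285,-0.03,0.005],
])

```text
clock: 37.2
position: [0.6061, -0.3309, 0.1155]
ee_rot: [1.0, 0.026, 0.0, 0.0]
ft_force: [-0.2, 0.6, 0.0]
grip_width: 0.174
```

```bash
python3 go.py .608,-.3303,.064,3.2;  python3 - <<'E'
from h import *
p,im=shot('wrist','w10.png'); 
o=manip.get_obs()
q=proj(p,[[.5178,-.3629,.045],[.608,-.3303,.045]]); print(q)
big=cv2.resize(im[150:350,220:440],None,fx=3,fy=3,interpolation=cv2.INTER_CUBIC)
for a in q: cv2.circle(big,(int((a[0]-219.5)*3),int((a[1]-149.5)*3)),3,(255,0,255),1)
cv2.imwrite('pics/w10c.png',big)
E
```

```text
.608,-.3303,.064,3.2 -> rotz -0.2 shift [ 0.0019 -0.0005  0.0515]
[ 0.6061 -0.3309  0.1155] 14.855497928170905 [ 0.46  0.55 -0.04  1.4   0.02  1.19  0.47] 37.2
[[205.88062167 241.61872689]
 [325.47582599 207.22582607]]
```

View pics/w10c.png

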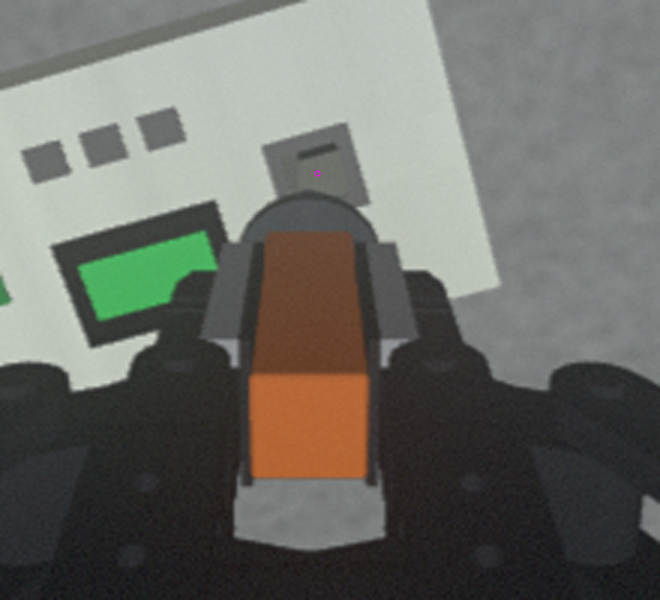

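The well centre in this crop is at (317,175), and it matches the projected target. Lowering the stylus.

>>> move_arm([
  [0,0,0,0.002,-0.0005,0,0.005],
  [0,0,0,0.002,-0.0003,0.015,0.005],
  [0,0,0,0.002,-0.0003,0.03,0.005],
  [0,0,0,0.002,-0.0003,0.042,0.005],
  [0,0,0,0.002,-0.0003,0.049,0.005],
  [0,0,0,0.002,-0.0003,0.0515,0.005],
  [0,0,0,0.002,-0.0003,0.052,0.005],
  [0,0,0,0.002,-0.0003,0.052,0.005],
])

```text
clock: 38.05
position: [0.6089, -0.3297, 0.0632]
ee_rot: [1.0, 0.027, 0.0, 0.0]
ft_force: [-0.7, 0.5, -0.0]
grip_width: 0.179
```

Seated without contact force, at the original height. Releasing and backing off.

>>> move_arm([
  [0,0,0,0,0,0.0005,0.02],
  [0,0,0,0,0,0,0.04],
  [0,0,0,0,0,0,0.04],
  [0,0,0,0,0,-0.02,0.04],
  [0,0,0,0,0,-0.06,0.04],
  [0,0,0,0,0,-0.1,0.04],
  [0,0,0,0,0,-0.15,0.04],
  [0,0,0,-0.05,-0.05,-0.2,0.04],
  [0,0,0,-0.1,-0.1,-0.23,0.04],
  [0,0,0,-0.1,-0.1,-0.23,0.04],
])

```text
clock: 39.05
position: [0.511, -0.242, 0.2885]
ee_rot: [1.0, 0.027, 0.0, 0.0]
ft_force: [0.7, -0.1, 0.1]
grip_width: 0.466
```

Run:
```python
from h import *
_,a=shot('scene','send.png'); _,b=shot('side','siend.png'); _,c=shot('wrist','wend.png')
A=cv2.resize(a[130:330,130:450],(640,400)); B=b[120:370,150:450]; C=cv2.resize(c[:,60:600],(405,300))
canvas=np.zeros((600,800,3),np.uint8)
canvas[:300,:480]=cv2.resize(A,(480,300)); canvas[300:600,:360]=cv2.resize(B,(360,300)); canvas[300:600,395:800]=C
cv2.imwrite('pics/end.png',canvas)
```

```text
(no output)
```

View pics/end.png

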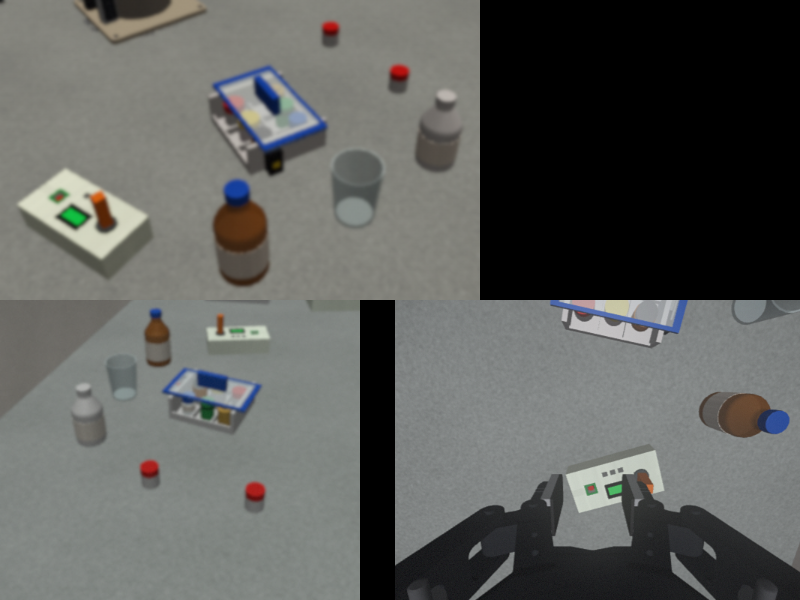

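The stylus stands in its well, the lid lies on the tray, both spare white jars stand on the bench, and the beaker and bottles are where they were.

```bash
python3 -c "
from workcell import manip
print(manip.hand_in())"
```

```text
the job is handed in; nothing more can be done
None
```

The job is done and handed in at about 39 s of the 200 s allowed. The tray already held a white jar. I loaded the weight, green canister, vial, tin and amber jar, laid the lid, pressed the log button with the stylus and put the stylus back in its well.

What my last checks showed:
- **Kit:** the view before the lid went on showed one of each type, each upright in its own compartment. The weight was set down about 6 mm off its compartment's centre.
- **Lid:** it lies flat and square, with its corners within about 2 mm of where they should be. The lever is under the lid's edge, but I had no reading of the switch joint, so that it has made is judged from the pictures only.
- **Log button:** the push rose to about 12 N with the stylus tip 9.5 mm below the logger's top, which matches the bottom of the button's travel. I had no reading of the button's travel either.
- **Stylus:** it was back at its original height before I let go, and the final pictures show it upright in its well.
- **Everything else:** both spare white jars still stand on the bench, and the beaker and two large bottles look untouched. I saw no item knocked aside and no check failed.

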